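# Shim the setting fixture tight and hold the wedge

## Task

On the setting fixture, slide the carriage along its track until it stands squarely opposite the anvil block (centre lines in line), and leave it there. Then stand shims from the rack upright on the base plate in the gap between anvil and carriage - one, or both if the wedge still goes well in - and push the wedge, slope towards the anvil, down beside them until you feel the whole stack tighten between the two blocks. Finish while still gripping the wedge and keeping it pressed down, with the stack tight; do not knock the two nozzles and the nut that stand about.

Things in the scene. Friction and masses are not known exactly. Their poses are not given: they have to be found in the camera images.
- fixture: dark steel base plate 160 x 230 x 10 mm bolted to the bench; origin on the bench under the plate, 5 mm towards -x from its centre; its y axis runs along the carriage track, its x axis points away from the robot, from anvil to carriage. Plate top 10 mm above the origin, the carriage's origin runs at x = +45 mm. Position and yaw vary; carriage and anvil stand on it with its yaw
- carriage: aluminium block 60 (x) x 50 (y) x 50 mm high on the track; slides along y only, 130 mm, about 3 N friction, stays where left. Origin: centre of its underside, on the plate top; face to the anvil at x = -30 mm. On top at x = 12, y = 0 a dark grip knob 20 (x) x 22 (y) mm, 50 to 85 mm above the origin; a black line marks y = 0. Starts 40 to 110 mm towards -y of the anvil
- anvil: aluminium block 30 (x) x 50 (y) x 50 mm high, fixed on the plate on the robot's side of the track; origin: centre of its underside, on the plate top; face to the gap at x = +15 mm; a black line on top marks y = 0. Its place on the plate varies: the gap to the carriage's face is 26 to 46 mm. Opposite means: y of both agree within 6 mm
- rack: dark steel rack, 140 (x) x 74 (y) x 65 mm high, fixed; origin at the centre of its underside. In a row along its x stand shim_1 (x = -45 mm), shim_2 (x = -8 mm) and hanging in its slot the wedge (its origin at x = +61 mm), with their tabs above the rack
- shim_1: thick steel shim plate standing upright: plate 16 mm thick (x), 40 mm wide (y), 55 mm high; above it a thinner tab to take it by, 6 (x) x 24 (y) mm, from 55 to 93 mm above the origin. Origin at the centre of its underside; 0.2 kg. In the rack its underside is 14 mm above the bench
- shim_2: the same as shim_1
- wedge: steel wedge, 0.2 kg, tip down: flat upright face at x = 0, slope on its -x side; 4 mm thick at the tip, 31.5 mm at 55 mm up, 30 mm wide (y). Above: ears 31.5 x 44 mm, 55 to 65 mm up, then a tab to grip, 20 (x) x 24 (y) mm, centred at x = -16 mm, y = 0, 65 to 102 mm up. Origin: middle of the flat face's lower edge. In the rack its tip is 10 mm above the bench, the ears rest on the rack
- nozzle_1: bystander: small steel injector nozzle standing on the bench, 18 mm across, 54 mm high; origin under its centre
- nozzle_2: bystander: the same as nozzle_1
- union_nut_1: bystander: steel union nut, 24 x 27 x 20 mm, on the bench; origin under its centre
There are look-alikes about, which are no part of the job. Leave any brown look-alike of the wedge alone.

How it is judged:
On the way, in this order (a step that is already met when the one before it is completed fails the run):
1. the carriage stands opposite the anvil (y of carriage in the frame of anvil between -0.006 and 0.006 m and linear speed of carriage below 0.005 m/s), for 0.2 s.
2. a shim stands upright in the gap between anvil and carriage (((x of shim_1 in the frame of anvil between 0.015 and 0.063 m and y of shim_1 in the frame of anvil between -0.015 and 0.015 m and z of shim_1 in the frame of anvil between -0.005 and 0.006 m and angle between shim_1's own z axis and vertical below 0.15 rad) or (x of shim_2 in the frame of anvil between 0.015 and 0.063 m and y of shim_2 in the frame of anvil between -0.015 and 0.015 m and z of shim_2 in the frame of anvil between -0.005 and 0.006 m and angle between shim_2's own z axis and vertical below 0.15 rad))), for 0.2 s.
At the end, for the whole second after the job is handed in: Carriage and anvil opposite (within 6 mm); one or two shims upright on the plate in the gap, within 15 mm of the centre line; wedge upright beside, tip at least 5 mm below the blocks' tops; stack presses on anvil and carriage with over 2 N each; fingers still grip the wedge (over 2 N), at rest (y of carriage in the frame of anvil between -0.006 and 0.006 m and ((x of shim_1 in the frame of anvil between 0.015 and 0.063 m and y of shim_1 in the frame of anvil between -0.015 and 0.015 m and z of shim_1 in the frame of anvil between -0.005 and 0.006 m and angle between shim_1's own z axis and vertical below 0.15 rad) or (x of shim_2 in the frame of anvil between 0.015 and 0.063 m and y of shim_2 in the frame of anvil between -0.015 and 0.015 m and z of shim_2 in the frame of anvil between -0.005 and 0.006 m and angle between shim_2's own z axis and vertical below 0.15 rad)) and x of wedge in the frame of anvil between 0.015 and 0.063 m and y of wedge in the frame of anvil between -0.015 and 0.015 m and z of wedge in the frame of anvil between -0.002 and 0.045 m and angle between wedge's own z axis and vertical below 0.15 rad and contact force between any of wedge, shim_1, shim_2 and anvil above 2 N and contact force between any of wedge, shim_1, shim_2 and carriage above 2 N and contact force between the fingers and wedge above 2 N and linear speed of wedge below 0.01 m/s); the arm keeps its last pose, push and grip.
It fails at once if a nozzle or the nut is knocked away or over (distance of any of nozzle_1, nozzle_2, union_nut_1 from where it was at the start of the episode above 0.03 m or angle between any of nozzle_1, nozzle_2's own z axis and vertical above 0.6 rad).
It also fails if it takes over 72 s, if anything falls off the work surface, if the arm or the gripper's body presses on something with over 40 N, if the wrist force passes 120 N, or if a joint passes its speed limit or range.

## Robot

A 7-joint arm with a two-finger parallel gripper is mounted at the origin on a cart in front of the work surface, level with it; the furniture and walls round the work are solid. World frame = base frame: x ahead of the robot, y to its left, z up, the work surface at z = 0. Lengths are in m, angles in rad, forces in N, time in s.
With the tool pointing down it reaches from about 0.425 to 0.95 m from the base axis. Payload 4.7 kg.
Tool frame: the origin (TCP) lies midway between the tips of the shut fingers; the grasp point (between the pads) lies 19 mm behind it; x points along the fingers, z is the direction in which the jaws open and shut, and the axes are right-handed (so a half turn about x gives the same grasp; the last joint's range is limited). The gripper opens to 85 mm and grips with 20 to 120 N. Pads are 22 mm wide; open, the fingers measure 114 mm over their backs; the gripper's body (76 mm by 85 mm) begins 54 mm behind the grasp point. The pads swing forward as they close: fully open they stand 13 mm farther back than shut.
Start: joints at [-1.33, 0.469, -0.049, 1.532, 0.024, 1.141, -0.082], TCP at [0.18, 0.651, 0.231] pointing down, gripper open.
Joint ranges: [-2.59, 2.59], [-0.33, 1.99], [-1.39, 1.29], [0.1, 2.45], [-1.04, 4.18], [0.21, 1.99], [-2.66, 2.66]. Speed limits (rad/s): [2.57, 2.57, 3.14, 3.14, 3.14, 3.14, 3.14].

## Interface

Orientations are given as a 3x3 rotation matrix whose columns are the frame's x, y, z axes.
In Python, from workcell import r, get_image, calibration gives the robot as it stands.
- The arm moves only by the tool send_rows, never from a script. Its argument "plan" is a list of rows, each a list of 7 numbers: the opening, from 0 (shut) to 1 (fully open), then the shift along the tool's x, y, z in cm, then the turn, a rotation vector about the tool's x, y, z in rad. A call has exactly 5 rows; each row is the pose to reach, as a shift and turn from the pose commanded when the call began, along the tool's axes at that moment; what a row does not reach only later rows make up. A row lasts 1/10 s, in which the tool goes at most 50 mm and 8.59 degrees, less where a joint would pass 70% of its speed; a pose out of reach is approached as far as the arm can. A call with a gripper value outside its range is refused whole. The fingers move at their own pace and stop on an object; "force" is the grip in N (left out, the last holds). Time passes only in rows, so rows that repeat a pose let the fingers close, or fill a call up. It gives the time, the measured TCP pose, the force and the opening at its end, in the units of the state.
- r.read_state(): the state, without advancing time (a new reading comes with each control period).
- get_image(name): name is "side" or "top"; returns the picture (400x640x3 uint8, red, green, blue); there is no depth.
- calibration(name): a dict with "K" (3x3 intrinsics, pixels), "cam_to_world" (4x4, takes a point from camera to world coordinates). Camera axes: x right, y down, z forward; pixel columns grow to the right and rows downward; lengths in m; the calibration is good to about 2 mm. A picture is of the moment at which its call begins. calibration takes no time and is no camera call.
- r.hand_in(): hands the job in, once; it reports no verdict.
The state is a dict: "clock": time; "joint_positions": joint angles; "qvel": joint speeds; "joint_torque": joint torques, N m; "tcp_pos": TCP position; "orientation": TCP orientation; "wrist_force": force on the tool from outside, world axes, zero at the start; "ft_torque": the same for the moment, N m; "grip_width": finger opening in m.
Only numpy, scipy, OpenCV 4.12 (cv2) and the standard library are available. Lean on these libraries where they do the work, as an engineer would, in place of code of your own. Each camera call takes 0.05 s, during which the arm holds its last target.

## Working session

There is one attempt and no reset: what is moved stays moved. The work goes in short steps, Python scripts to look and compute and a tool call to move; the robot and the scene stay as the last step left them, time stands still between calls to the robot, and variables do not carry over. Pictures are saved under pics/ and viewed, and the job is handed in when it is done.

Besides the shell and the picture viewer there is one more tool, called after "Call:" by a JSON object that holds its "method" and its "body", one argument or row to a line. send_rows: Moves the arm, as the interface text tells. Its arguments: {"type":"object","properties":{"plan":{"type":"array"},"force":{"type":"number"}},"required":["plan"]}

```bash
ls; mkdir -p pics; python3 - <<'E'
from workcell import r,get_image,calibration
import cv2,numpy as np
for n in("side","top"):
    im=get_image(n); cv2.imwrite(f"pics/{n}0.png",im[:,:,::-1]); c=calibration(n); print(n,np.round(c["K"],1).tolist(),np.round(c["cam_to_world"],4).tolist())
s=r.read_state(); print(s)
E
```

```text
pics
side [[440.7, 0.0, 318.7], [0.0, 440.7, 192.0], [0.0, 0.0, 1.0]] [[0.8324, -0.3657, 0.4164, 0.0772], [-0.554, -0.5337, 0.6389, -0.5203], [-0.0114, -0.7625, -0.6469, 0.8138], [0.0, 0.0, 0.0, 1.0]]
top [[482.1, 0.0, 324.2], [0.0, 482.1, 194.2], [0.0, 0.0, 1.0]] [[-0.011, -0.9811, 0.1932, 0.314], [-0.9999, 0.0128, 0.0079, 0.2303], [-0.0102, -0.1931, -0.9811, 1.358], [0.0, 0.0, 0.0, 1.0]]
{'clock': 0.1, 'joint_positions': array([-1.32992345,  0.46935661, -0.04861778,  1.53354189,  0.02412601,
        1.14096038, -0.08232058]), 'qvel': array([ 0.00030082, -0.00278642,  0.00252088, -0.00105602,  0.00121983,
       -0.00077934,  0.00075497]), 'joint_torque': array([ 3.71390342e-04, -5.11514676e+01, -4.72547917e-02, -2.38392502e+01,
        1.07086854e-02,  4.37104289e-03, -1.24732352e-05]), 'tcp_pos': array([0.17974213, 0.65011341, 0.23038303]), 'orientation': array([[-3.80908462e-04, -9.63841844e-01,  2.66474679e-01],
       [-1.63583030e-03,  2.66474943e-01,  9.63840458e-01],
       [-9.99998589e-01, -6.87723691e-05, -1.67818426e-03]]), 'wrist_force': array([ 0.03248842, -0.09819451, -0.52177826]), 'ft_torque': array([-0.04202289,  0.06830011, -0.0003196 ]), 'grip_width': 0.08578590650296809}
```

View pics/side0.png

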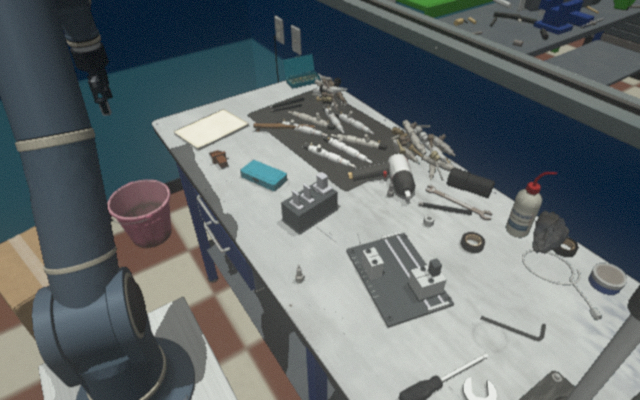

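View pics/top0.png

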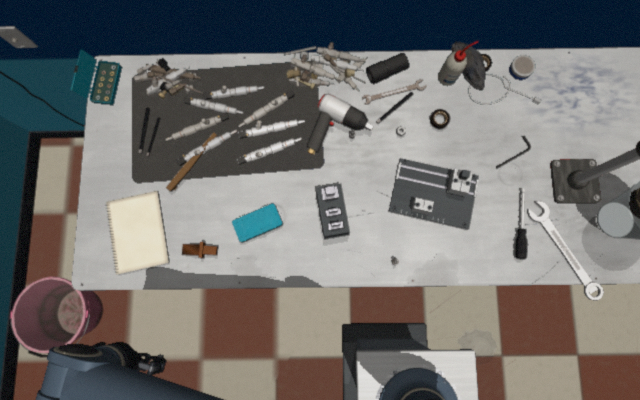

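```bash
python3 - <<'E'
import cv2
t=cv2.imread("pics/top0.png"); s=cv2.imread("pics/side0.png")
cv2.imwrite("pics/c1.png",cv2.resize(t[145:235,380:490],None,fx=7,fy=6.5,interpolation=cv2.INTER_CUBIC)[:600])
cv2.imwrite("pics/c2.png",cv2.resize(t[175:245,300:360],None,fx=8,fy=8,interpolation=cv2.INTER_CUBIC))
cv2.imwrite("pics/c3.png",cv2.resize(s[220:330,340:460],None,fx=5,fy=5,interpolation=cv2.INTER_CUBIC))
cv2.imwrite("pics/c4.png",cv2.resize(s[165:290,270:350],None,fx=4.8,fy=4.8,interpolation=cv2.INTER_CUBIC))
E
```

```text
(no output)
```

View pics/c1.png

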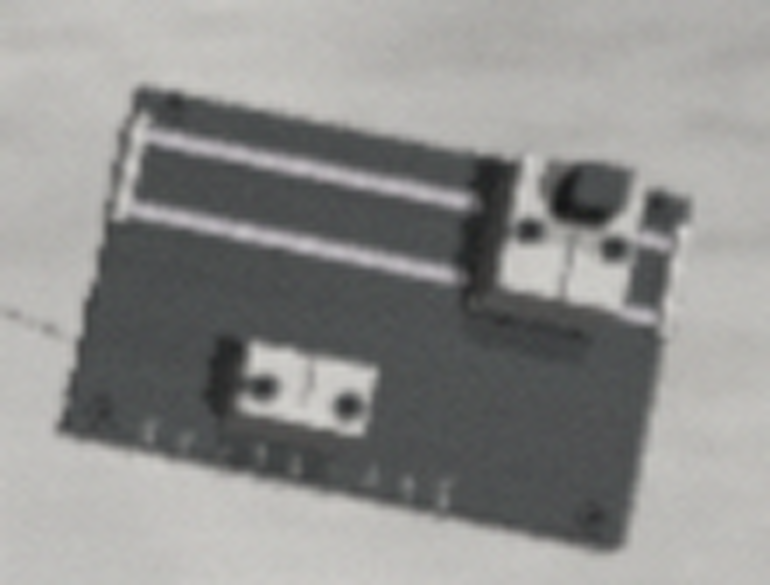

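View pics/c2.png

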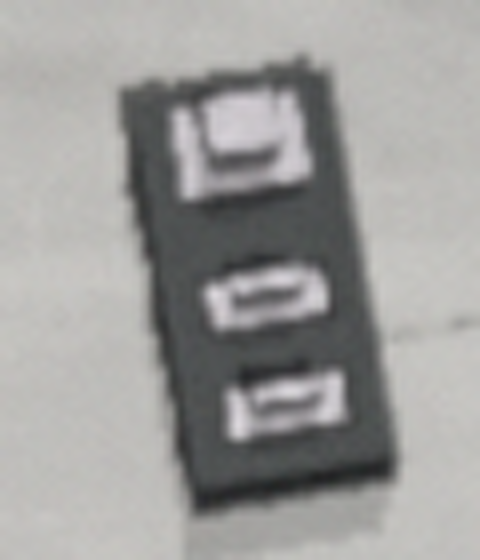

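View pics/c3.png

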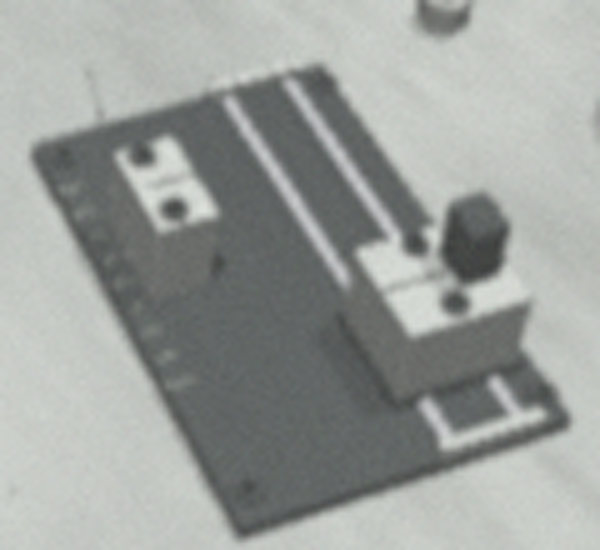

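View pics/c4.png

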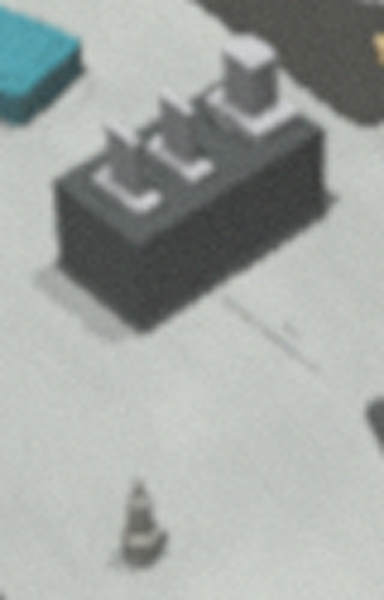

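```bash
cat > h.py <<'E'
import numpy as np
from scipy.optimize import least_squares
from workcell import r,get_image,calibration
C={n:calibration(n) for n in("side","top")}
def proj(n,P):
    M=np.linalg.inv(C[n]["cam_to_world"]); p=np.atleast_2d(P)@M[:3,:3].T+M[:3,3]; q=p@np.array(C[n]["K"]).T
    return q[:,:2]/q[:,2:]
def back(n,uv,z):
    d=np.linalg.inv(C[n]["K"])@[*uv,1]; T=np.array(C[n]["cam_to_world"]); d=T[:3,:3]@d; o=T[:3,3]
    return o+d*(z-o[2])/d[2]
def place(p,L):
    c,s=np.cos(p[2]),np.sin(p[2]); L=np.asarray(L,float)
    return np.c_[p[0]+c*L[:,0]-s*L[:,1],p[1]+s*L[:,0]+c*L[:,1],L[:,2]]
def fit(obs,p0,yaw=None,cams=("top","side")):
    # obs: list (cam,(x,y,z mm),(u,v))
    o=[a for a in obs if a[0] in cams]
    def f(p):
        if yaw is not None: p=[p[0],p[1],yaw]
        return np.concatenate([(proj(a[0],place(p,[np.array(a[1])/1e3]))[0]-a[2]) for a in o])
    s=least_squares(f,p0 if yaw is None else p0[:2],x_scale=.01)
    return s.x,f(s.x).reshape(-1,2).round(1)
E
cat > m.py <<'E'
from h import *
pl=[("top",(85,115,10),(399.7,158.8)),("top",(85,-115,10),(478.6,175.5)),("top",(-75,-115,10),(468.6,229.3)),("top",(-75,115,10),(388.9,211.5)),
("side",(-75,115,10),(347,250)),("side",(85,115,10),(405,233.6)),("side",(85,-115,10),(454,302)),("side",(-75,-115,10),(388,325.6))]
ca=[("top",(30,25,60),(454.3,168.8)),("top",(-30,25,60),(451.4,188.8)),("top",(-30,-25,60),(469.7,192.4)),
("side",(-30,25,60),(411,269.6)),("side",(-30,-25,60),(422,287)),("side",(30,-25,60),(446,280))]
an=[("top",(15,25,60),(415.7,197.6)),("top",(15,-25,60),(434,201.6)),("top",(-15,-25,60),(431.7,212.1)),("top",(-15,25,60),(413.6,208.4)),
("side",(-15,25,60),(363,250.4)),("side",(15,25,60),(374,247)),("side",(15,-25,60),(383.6,262.6)),("side",(-15,-25,60),(372,265.6))]
ra=[("top",(70,37,65),(315.6,186.5)),("top",(70,-37,65),(341,183.5)),("top",(-70,-37,65),(349.4,233.1)),("top",(-70,37,65),(324.4,237.5)),
("side",(-70,37,65),(281.9,204.2)),("side",(-70,-37,65),(299.2,216)),("side",(70,-37,65),(337.1,192.1))]
for cams in(("top","side"),("top",),("side",)):
    print(cams)
    P,R=fit(pl,[.55,.0,-.2],cams=cams); print("plate",P.round(4)); print(R.tolist())
    for n,o in(("car",ca),("anv",an)):
        q,R=fit(o,[.55,0,P[2]],yaw=P[2],cams=cams)
        d=q-P[:2]; c,s=np.cos(P[2]),np.sin(P[2]); print(n,q.round(4),"in fixture",(c*d[0]+s*d[1]).round(4),(-s*d[0]+c*d[1]).round(4)); print(R.tolist())
    q,R=fit(ra,[.5,.25,.15],cams=cams); print("rack",q.round(4)); print(R.tolist())
print(back("top",(394,260),.03),back("top",(352,135),.03),back("top",(401,131),.01),back("side",(299,277),.02))
E
python3 m.py
```

```text
('top', 'side')
plate [ 0.5749 -0.0709 -0.2404]
[[0.5, -1.4], [0.5, -0.7], [0.9, -0.3], [0.1, -0.8], [-1.8, -1.3], [-1.5, -1.4], [0.4, 1.6], [-0.2, 0.6]]
car [ 0.6041 -0.139 ] in fixture 0.0446 -0.0592
[[0.7, -1.0], [-0.2, -0.3], [-0.5, 0.1], [-0.9, 0.5], [-0.3, 0.6], [0.5, -0.4]]
anv [ 0.5381 -0.031 ] in fixture -0.0452 0.03
[[0.3, -0.7], [0.1, -0.6], [0.3, -0.5], [0.3, -0.9], [-1.1, 0.0], [-0.2, 0.0], [-0.1, 0.1], [-0.8, 0.7]]
rack [0.5269 0.217  0.171 ]
[[-0.5, 0.3], [0.7, -1.5], [2.0, -1.2], [-0.0, -0.6], [-3.1, -1.4], [-1.2, 1.1], [0.8, -0.6]]
('top',)
plate [ 0.5727 -0.0694 -0.2366]
[[-0.1, -0.5], [-0.1, -0.1], [0.6, 0.4], [-0.4, 0.2]]
car [ 0.6031 -0.1389] in fixture 0.0458 -0.0605
[[0.7, -0.6], [-0.2, 0.1], [-0.5, 0.5]]
anv [ 0.5362 -0.0302] in fixture -0.0446 0.0295
[[0.0, 0.0], [-0.2, 0.0], [0.1, 0.1], [0.1, -0.2]]
rack [0.5249 0.2186 0.1495]
[[-0.5, 0.7], [0.7, -0.6], [1.0, -0.0], [-1.2, -0.0]]
('side',)
plate [ 0.5765 -0.0716 -0.2445]
[[-1.0, -1.6], [-0.6, -1.4], [1.1, 1.7], [0.3, 0.4]]
car [ 0.6051 -0.1388] in fixture 0.044 -0.0583
[[-0.7, 0.2], [-0.1, 0.3], [0.7, -0.6]]
anv [ 0.5397 -0.0312] in fixture -0.0456 0.0303
[[-0.5, -0.2], [0.4, -0.2], [0.4, -0.1], [-0.3, 0.5]]
rack [0.5286 0.2154 0.1987]
[[-2.0, -0.8], [0.5, 1.4], [1.5, -1.0]]
[0.38989183 0.05255203 0.03      ] [0.74787947 0.15924579 0.03      ] [0.76455421 0.01490471 0.01      ] [0.38604845 0.04073834 0.02      ]
```

```bash
cat > g.py <<'E'
import sys,numpy as np
from workcell import r
from scipy.spatial.transform import Rotation as Ro
# g.py x y z yaw : shift(cm)/rotvec to target in the tool frame
s=r.read_state(); p=s["tcp_pos"];R=np.array(s["orientation"])
x,y,z,a=map(float,sys.argv[1:5]); c,n=np.cos(a),np.sin(a)
T=np.array([[0,-c,-n],[0,-n,c],[-1,0,0]])
d=(R.T@(np.array([x,y,z])-p))*100; w=Ro.from_matrix(R.T@T).as_rotvec()
print("t",round(s["clock"],2),"p",p.round(4),"yaw",round(float(np.arctan2(-R[0,2],R[1,2])),4),"F",np.round(s["wrist_force"],1),"w",round(s["grip_width"],4)); print("shift cm",d.round(2),"rot",w.round(4))
E
python3 g.py .616 -.142 .20 -.24
```

```text
t 0.1 p [0.1797 0.6501 0.2304] yaw -0.2697 F [ 0.  -0.1 -0.5] w 0.0858
shift cm [  3.15 -63.16 -64.72] rot [-0.0297 -0.0017  0.    ]
```

Call:
{"method": "send_rows", "body": {
  "plan": [
    [1, 0, -3.2, -3.2, 0, 0, 0],
    [1, 0, -6.3, -6.5, 0, 0, 0],
    [1, 0, -9.5, -9.7, 0, 0, 0],
    [1, 0, -12.6, -13, 0, 0, 0],
    [1, 0, -15.8, -16.2, -0.03, 0, 0]
  ],
  "force": 40
}}

```text
clock: 0.6
tcp_pos: [0.2894, 0.4503, 0.231]
orientation: [[-0.0, -0.972, 0.237], [-0.001, 0.237, 0.972], [-1.0, 0.0, -0.001]]
wrist_force: [0.4, 0.8, 1.4]
grip_width: 0.0855
```

Call:
{"method": "send_rows", "body": {
  "plan": [
    [1, 0, -3.2, -3.2, 0, 0, 0],
    [1, 0, -6.3, -6.5, 0, 0, 0],
    [1, 0, -9.5, -9.7, 0, 0, 0],
    [1, 0, -12.6, -13, 0, 0, 0],
    [1, 0, -15.8, -16.2, 0, 0, 0]
  ]
}}

```text
clock: 1.1
tcp_pos: [0.4043, 0.2555, 0.2312]
orientation: [[-0.0, -0.971, 0.237], [0.0, 0.237, 0.971], [-1.0, 0.0, -0.0]]
wrist_force: [0.5, 0.3, 0.2]
grip_width: 0.0855
```

Call:
{"method": "send_rows", "body": {
  "plan": [
    [1, 0, -3.2, -3.2, 0, 0, 0],
    [1, 0, -6.3, -6.5, 0, 0, 0],
    [1, 0, -9.5, -9.7, 0, 0, 0],
    [1, 0, -12.6, -13, 0, 0, 0],
    [1, 0, -15.8, -16.2, 0, 0, 0]
  ]
}}

```text
clock: 1.6
tcp_pos: [0.5192, 0.0608, 0.2311]
orientation: [[-0.0, -0.971, 0.237], [0.0, 0.237, 0.971], [-1.0, 0.001, 0.0]]
wrist_force: [1.0, 0.2, -0.1]
grip_width: 0.0855
```

```bash
python3 g.py .616 -.142 .20 -.24
```

```text
t 1.6 p [0.5192 0.0608 0.2311] yaw -0.2397 F [ 1.   0.2 -0.1] w 0.0855
shift cm [  3.1  -14.22 -17.41] rot [ 0.0003  0.0001 -0.0005]
```

Call:
{"method": "send_rows", "body": {
  "plan": [
    [1, 1.0, -3.0, -3.5, 0, 0, 0],
    [1, 3, -6, -7.4, 0, 0, 0],
    [1, 5, -9, -10.9, 0, 0, 0],
    [1, 7, -12, -14.4, 0, 0, 0],
    [1, 9, -14.2, -17.3, 0, 0, 0]
  ]
}}

```text
clock: 2.1
tcp_pos: [0.6166, -0.1414, 0.1402]
orientation: [[0.0, -0.971, 0.238], [-0.0, 0.238, 0.971], [-1.0, -0.0, -0.0]]
wrist_force: [1.0, 0.8, 1.2]
grip_width: 0.085
```

```bash
python3 g.py .616 -.142 .075 -.24; python3 - <<'E'
from h import *
import cv2
a=get_image("side");b=get_image("top")
cv2.imwrite("pics/k1.png",cv2.resize(a[170:330,330:490],None,fx=3.5,fy=3.5,interpolation=2)[:,:,::-1])
cv2.imwrite("pics/k2.png",cv2.resize(b[120:240,370:530],None,fx=4.5,fy=4.5,interpolation=2)[:,:,::-1])
E
```

```text
t 2.1 p [ 0.6166 -0.1414  0.1402] yaw -0.2404 F [1.  0.8 1.2] w 0.085
shift cm [ 6.52  0.05 -0.07] rot [-0.0004 -0.0003  0.0003]
```

View pics/k1.png

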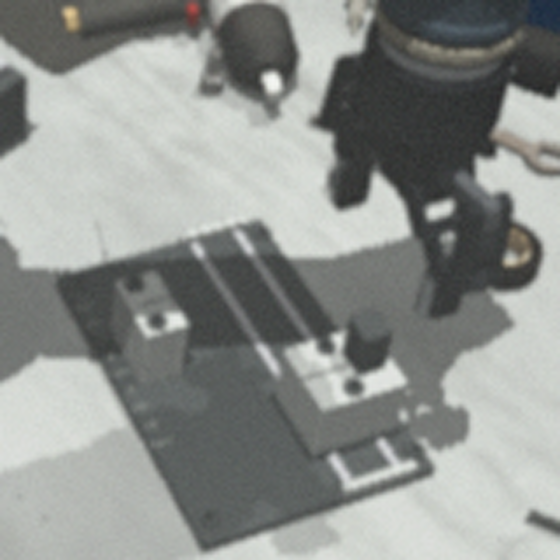

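View pics/k2.png

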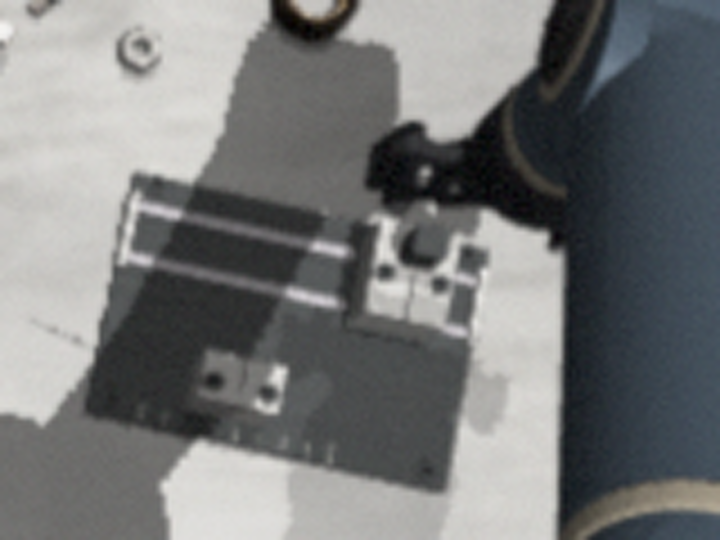

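```bash
python3 - <<'E'
from h import *
s=r.read_state(); p=s["tcp_pos"]
for q in (p,p+[0,0,-.055]):
  for n,(ox,oy,f) in dict(side=(330,170,3.5),top=(370,120,4.5)).items():
    u=proj(n,q)[0]; print(n,u.round(1),((u-[ox,oy])*f).round())
E
```

```text
side [439.8 250.5] [384. 282.]
top [472.7 169.7] [462. 223.]
side [435.5 268.1] [369. 343.]
top [466.7 174.6] [435. 246.]
```

Call:
{"method": "send_rows", "body": {
  "plan": [
    [1, 2, 0, 0, 0, 0, 0],
    [1, 4, 0, 0, 0, 0, 0],
    [1, 6, 0, 0, 0, 0, 0],
    [1, 7.5, 0, 0, 0, 0, 0],
    [1, 7.5, 0, 0, 0, 0, 0]
  ]
}}

```text
clock: 2.7
tcp_pos: [0.6141, -0.1381, 0.0641]
orientation: [[-0.005, -0.972, 0.237], [0.001, 0.237, 0.972], [-1.0, 0.005, -0.0]]
wrist_force: [0.1, -0.2, -0.3]
grip_width: 0.0855
```

Call:
{"method": "send_rows", "body": {
  "plan": [
    [0, 0, 0, 0, 0, 0, 0],
    [0, 0, 0, 0, 0, 0, 0],
    [0, 0, 0, 0, 0, 0, 0],
    [0, 0, 0, 0, 0, 0, 0],
    [0, 0, 0, 0, 0, 0, 0]
  ],
  "force": 40
}}

```text
clock: 3.2
tcp_pos: [0.6162, -0.1395, 0.0672]
orientation: [[0.001, -0.971, 0.238], [-0.0, 0.238, 0.971], [-1.0, -0.001, 0.0]]
wrist_force: [-1.4, -0.6, 3.8]
grip_width: 0.0215
```

```bash
python3 g.py .616 -.142 .065 -.24;
```

```text
t 3.2 p [ 0.6162 -0.1395  0.0672] yaw -0.2403 F [-1.4 -0.6  3.8] w 0.0215
shift cm [ 0.22 -0.04 -0.25] rot [-0.0003  0.0001  0.0012]
```

Call:
{"method": "send_rows", "body": {
  "plan": [
    [0, 0, 0, 1.5, 0, 0, 0],
    [0, 0, 0, 3.5, 0, 0, 0],
    [0, 0, 0, 5.5, 0, 0, 0],
    [0, 0, 0, 7, 0, 0, 0],
    [0, 0, 0, 8.3, 0, 0, 0]
  ]
}}

```text
clock: 3.7
tcp_pos: [0.6363, -0.0588, 0.0671]
orientation: [[0.002, -0.971, 0.238], [-0.001, 0.238, 0.971], [-1.0, -0.002, -0.001]]
wrist_force: [-0.8, -4.4, 4.8]
grip_width: 0.0214
```

Call:
{"method": "send_rows", "body": {
  "plan": [
    [0, 0, 0, 0.2, 0, 0, 0],
    [0, 0, 0, 0.4, 0, 0, 0],
    [0, 0, 0, 0.4, 0, 0, 0],
    [0, 0, 0, 0.4, 0, 0, 0],
    [0, 0, 0, 0.4, 0, 0, 0]
  ]
}}

```text
clock: 4.2
tcp_pos: [0.6374, -0.0544, 0.0671]
orientation: [[0.002, -0.971, 0.238], [0.0, 0.238, 0.971], [-1.0, -0.002, 0.001]]
wrist_force: [-1.1, -1.6, 5.1]
grip_width: 0.0217
```

```bash
python3 g.py .637 -.0535 .065 -.24;python3 - <<'E'
from h import *
import cv2
a=get_image("side");b=get_image("top")
cv2.imwrite("pics/s2.png",a[:,:,::-1]);cv2.imwrite("pics/t2.png",b[:,:,::-1])
cv2.imwrite("pics/k3.png",cv2.resize(a[220:330,340:460],None,fx=5,fy=5,interpolation=2)[:,:,::-1])
cv2.imwrite("pics/k4.png",cv2.resize(b[145:235,380:490],None,fx=6.5,fy=6.5,interpolation=2)[:,:,::-1])
E
```

```text
t 4.2 p [ 0.6374 -0.0544  0.0671] yaw -0.2401 F [-1.1 -1.6  5.1] w 0.0217
shift cm [0.21 0.06 0.08] rot [-0.0001  0.0006  0.0018]
```

View pics/k3.png

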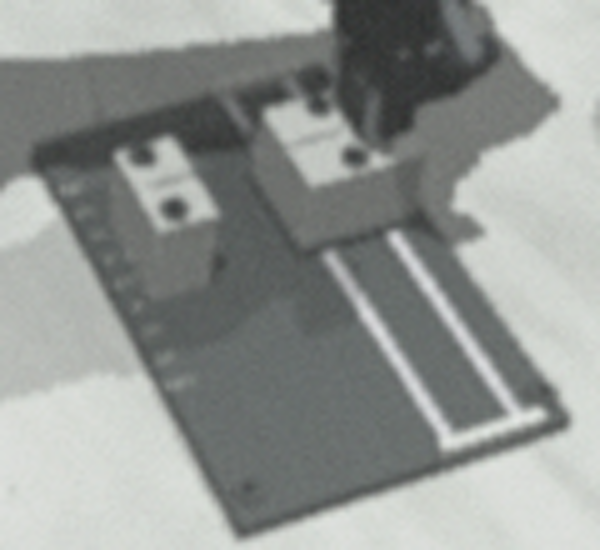

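View pics/k4.png

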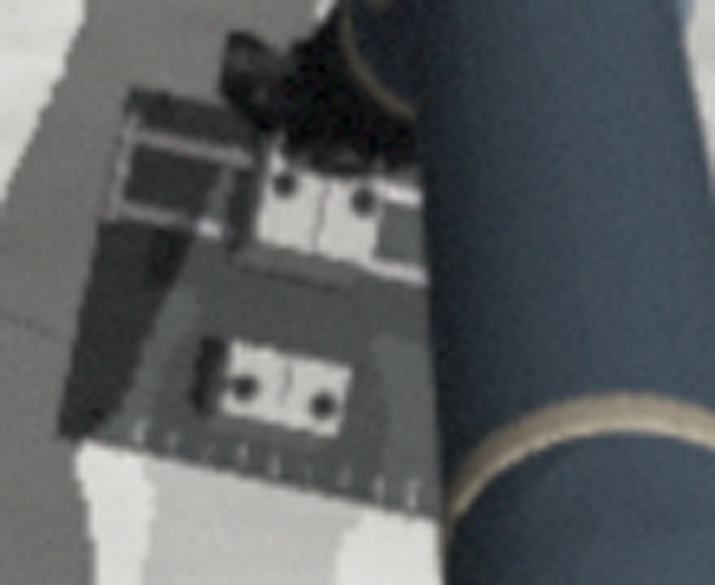

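```bash
python3 - <<'E'
from h import *
a=-.24; ex=np.array([np.cos(a),np.sin(a)]); ey=np.array([-np.sin(a),np.cos(a)])
D={"side":[("c+",(393,241)),("c-",(402,257.4)),("a+",(375,247)),("a-",(383.6,262.6)),("cl",(397.4,249.4)),("al",(379,255))],
"top":[("c+",(419.2,182.2)),("c-",(438.2,185.8)),("a+",(415.4,197.8)),("a-",(433.8,201.2)),("cl",(428.9,183.9)),("al",(424.3,202.7))]}
for n in D:
  for k,u in D[n]:
    q=back(n,u,.06)[:2]; print(n,k,q.round(4),"x",(q@ex).round(4),"y",(q@ey).round(4))
E
```

```text
side c+ [ 0.6076 -0.0207] x 0.5951 y 0.1243
side c- [ 0.591  -0.0703] x 0.5908 y 0.0722
side a+ [ 0.561  -0.0118] x 0.5477 y 0.1219
side a- [ 0.5471 -0.0588] x 0.5454 y 0.0729
side cl [ 0.5986 -0.0463] x 0.5924 y 0.0973
side al [ 0.553  -0.0358] x 0.5457 y 0.0967
top c+ [ 0.5998 -0.021 ] x 0.5876 y 0.1222
top c- [ 0.589  -0.0725] x 0.5893 y 0.0695
top a+ [ 0.5563 -0.0084] x 0.5423 y 0.124
top a- [ 0.5462 -0.0581] x 0.5443 y 0.0734
top cl [ 0.5946 -0.0473] x 0.5889 y 0.0954
top al [ 0.5423 -0.032 ] x 0.5344 y 0.0978
```

```bash
python3 - <<'E'
from h import *
print("s1",back("top",(335.9,225.3),.069),back("side",(295.4,193.5),.107))
print("s2",back("top",(333.1,212.1),.069),back("side",(307.3,186.5),.107))
print("w top tab",back("top",(300+242/8,175+120/8),.112),back("side",(321.7,175.4),.112))
for x in(-45,-8,45): print(place([.5259,.2172,.171],[[x/1e3,0,0]]))
E
```

```text
s1 [0.48209587 0.21023593 0.069     ] [0.48155777 0.20568087 0.107     ]
s2 [0.51811712 0.21724301 0.069     ] [0.52044011 0.21194172 0.107     ]
w top tab [0.57039127 0.22433551 0.112     ] [0.57205489 0.22362439 0.112     ]
[[0.48155632 0.20954245 0.        ]]
[[0.51801668 0.21583866 0.        ]]
[[0.57024368 0.22485755 0.        ]]
```

Call:
{"method": "send_rows", "body": {
  "plan": [
    [0.5, 0, 0, 0, 0, 0, 0],
    [1, 0, 0, 0, 0, 0, 0],
    [1, 0, 0, 0, 0, 0, 0],
    [1, -1, 0, 0, 0, 0, 0],
    [1, -4, 0, 0, 0, 0, 0]
  ]
}}

```text
clock: 4.8
tcp_pos: [0.6342, -0.0541, 0.1042]
orientation: [[-0.007, -0.971, 0.237], [0.0, 0.237, 0.971], [-1.0, 0.006, -0.001]]
wrist_force: [-0.2, -0.2, -0.1]
grip_width: 0.0852
```

Call:
{"method": "send_rows", "body": {
  "plan": [
    [1, -4, 0, 0, 0, 0, 0],
    [1, -8, 0, 0, 0, 0, 0],
    [1, -9, 2, 4, 0, 0, 0],
    [1, -9, 4, 8, 0, 0, 0],
    [1, -9, 6, 12, 0, 0, 0]
  ]
}}

```text
clock: 5.3
tcp_pos: [0.6067, 0.0774, 0.1979]
orientation: [[0.002, -0.971, 0.239], [0.001, 0.239, 0.971], [-1.0, -0.002, 0.002]]
wrist_force: [0.1, 0.8, 0.3]
grip_width: 0.0854
```

```bash
python3 g.py .481 .209 .15 .171
```

```text
t 5.3 p [0.6067 0.0774 0.1979] yaw -0.241 F [0.1 0.8 0.3] w 0.0854
shift cm [ 4.78 15.36  9.77] rot [-0.412   0.0011  0.0023]
```

Call:
{"method": "send_rows", "body": {
  "plan": [
    [1, 0, 3.5, 2.2, -0.08, 0, 0],
    [1, 0, 7, 4.4, -0.17, 0, 0],
    [1, 1, 10.5, 6.6, -0.26, 0, 0],
    [1, 2, 13.5, 8.6, -0.35, 0, 0],
    [1, 3, 15.4, 9.8, -0.412, 0, 0]
  ]
}}

```text
clock: 5.8
tcp_pos: [0.4785, 0.2104, 0.1666]
orientation: [[0.0, -0.984, -0.178], [0.002, -0.178, 0.984], [-1.0, -0.001, 0.001]]
wrist_force: [0.4, 0.0, -0.3]
grip_width: 0.0851
```

Call:
{"method": "send_rows", "body": {
  "plan": [
    [1, 0, 0, 0, 0, 0, 0],
    [1, 0, 0, 0, 0, 0, 0],
    [1, 0, 0, 0, 0, 0, 0],
    [1, 0, 0, 0, 0, 0, 0],
    [1, 0, 0, 0, 0, 0, 0]
  ]
}}

```text
clock: 6.3
tcp_pos: [0.4813, 0.207, 0.1665]
orientation: [[0.001, -0.986, -0.169], [-0.0, -0.169, 0.986], [-1.0, -0.001, -0.0]]
wrist_force: [-0.0, -0.7, -0.1]
grip_width: 0.0854
```

```bash
python3 g.py .4817 .2098 .078 .171; python3 - <<'E'
from h import *
import cv2
a=get_image("side");b=get_image("top")
cv2.imwrite("pics/k5.png",cv2.resize(a[130:290,240:400],None,fx=3.5,fy=3.5,interpolation=2)[:,:,::-1])
cv2.imwrite("pics/k6.png",cv2.resize(b[145:255,290:420],None,fx=5,fy=5,interpolation=2)[:,:,::-1])
cv2.imwrite("pics/k7.png",cv2.resize(b[145:235,380:490],None,fx=6.5,fy=6.5,interpolation=2)[:,:,::-1])
cv2.imwrite("pics/t3.png",b[:,:,::-1]);cv2.imwrite("pics/s3.png",a[:,:,::-1])
p=r.read_state()["tcp_pos"];print((proj("side",p)-[240,130])*3.5,(proj("top",p)-[290,145])*5)
E
```

```text
t 6.3 p [0.4813 0.207  0.1665] yaw 0.17 F [-0.  -0.7 -0.1] w 0.0854
shift cm [ 8.85 -0.08  0.27] rot [-0.001  -0.0001  0.0007]
[[187.78825429 155.02516111]] [[237.86041027 378.45409479]]
```

View pics/k5.png

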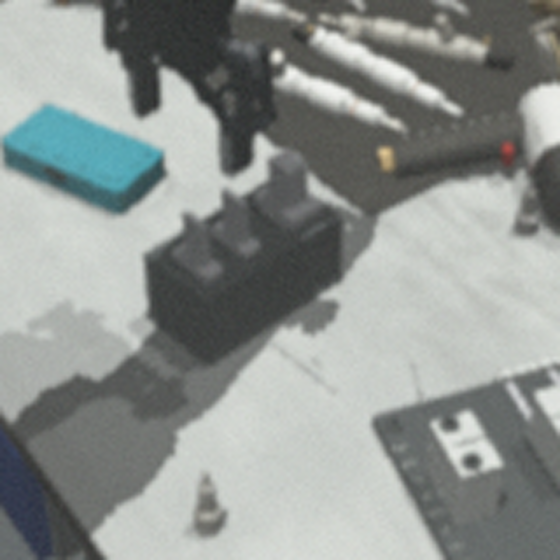

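View pics/k6.png

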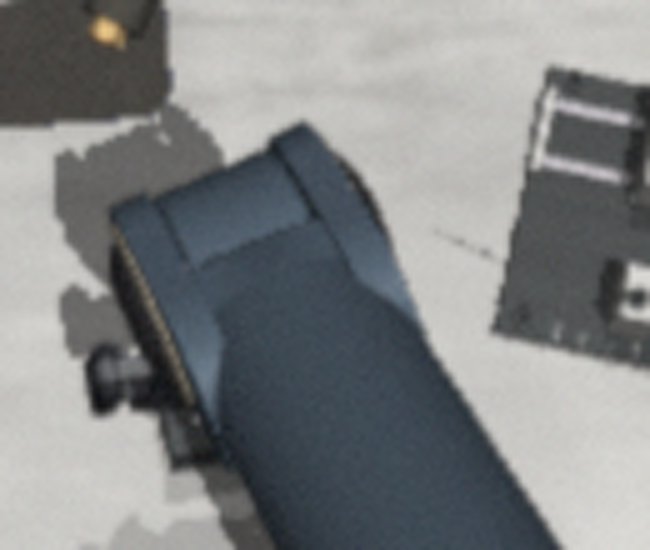

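View pics/k7.png

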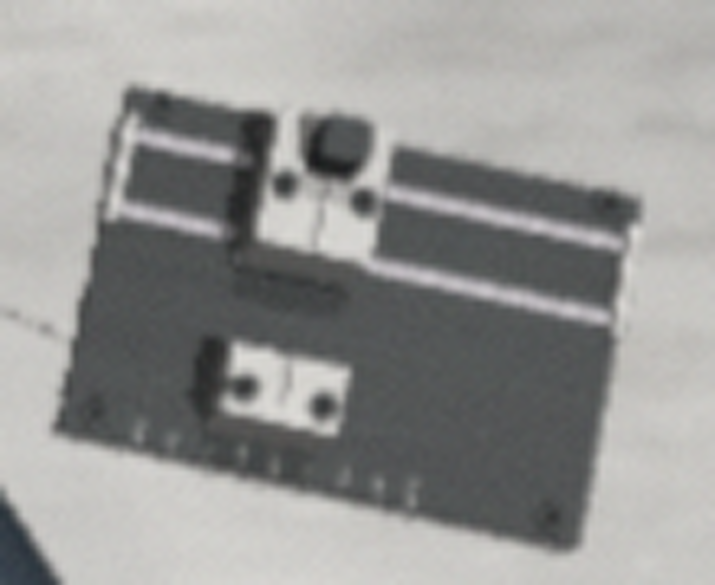

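Call:
{"method": "send_rows", "body": {
  "plan": [
    [1, 2, 0, 0.2, 0, 0, 0],
    [1, 4, 0, 0.2, 0, 0, 0],
    [1, 6, 0, 0.2, 0, 0, 0],
    [1, 8, 0, 0.2, 0, 0, 0],
    [1, 9, 0, 0.2, 0, 0, 0]
  ]
}}

```text
clock: 6.9
tcp_pos: [0.4794, 0.2093, 0.0748]
orientation: [[-0.002, -0.985, -0.171], [-0.001, -0.171, 0.985], [-1.0, 0.002, -0.001]]
wrist_force: [0.5, 0.2, -0.0]
grip_width: 0.0854
```

Call:
{"method": "send_rows", "body": {
  "plan": [
    [0.6, 0, 0, 0, 0, 0, 0],
    [0, 0, 0, 0, 0, 0, 0],
    [0, 0, 0, 0, 0, 0, 0],
    [0, 0, 0, 0, 0, 0, 0],
    [0, 0, 0, 0, 0, 0, 0]
  ],
  "force": 60
}}

```text
clock: 7.4
tcp_pos: [0.4807, 0.2103, 0.0773]
orientation: [[0.002, -0.985, -0.171], [0.001, -0.171, 0.985], [-1.0, -0.002, 0.001]]
wrist_force: [-0.4, 0.6, 4.8]
grip_width: 0.0228
```

```bash
python3 g.py .4817 .2098 .078 .171; python3 - <<'E'
from h import *
import cv2
a=get_image("side")
cv2.imwrite("pics/k8.png",cv2.resize(a[130:250,250:370],None,fx=5,fy=5,interpolation=2)[:,:,::-1])
E
```

```text
t 7.4 p [0.4807 0.2103 0.0773] yaw 0.1723 F [-0.4  0.6  4.8] w 0.0228
shift cm [-0.07 -0.09 -0.07] rot [0.0013 0.0009 0.0017]
```

View pics/k8.png

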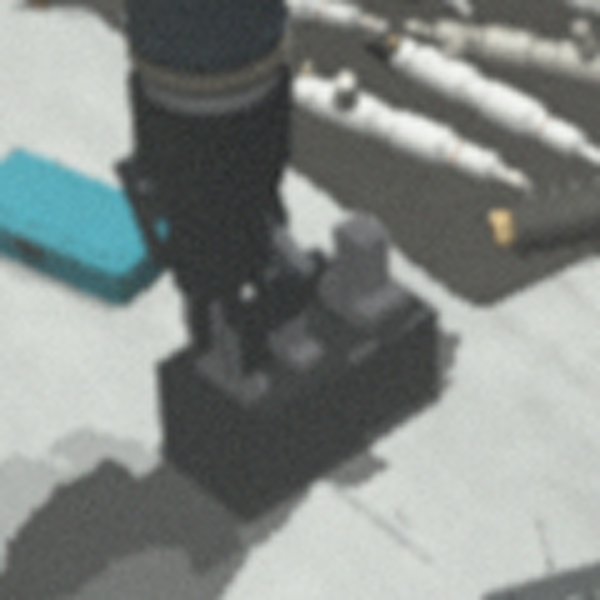

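Call:
{"method": "send_rows", "body": {
  "plan": [
    [0, -2, 0, 0, 0, 0, 0],
    [0, -4, 0, 0, 0, 0, 0],
    [0, -6.5, 0, 0, 0, 0, 0],
    [0, -9, 0, 0, 0, 0, 0],
    [0, -9.5, 0, 0, 0, 0, 0]
  ]
}}

```text
clock: 7.95
tcp_pos: [0.4814, 0.2104, 0.1737]
orientation: [[0.004, -0.985, -0.171], [0.003, -0.171, 0.985], [-1.0, -0.005, 0.002]]
wrist_force: [0.1, -0.7, -1.3]
grip_width: 0.0227
```

```bash
python3 g.py .5859 -.0414 .168 -.24
```

```text
t 7.95 p [0.4814 0.2104 0.1737] yaw 0.1721 F [ 0.1 -0.7 -1.3] w 0.0227
shift cm [  0.55  -5.98 -26.6 ] rot [0.4121 0.0028 0.0043]
```

Call:
{"method": "send_rows", "body": {
  "plan": [
    [0, 0, -0.6, -3, 0.04, 0, 0],
    [0, 0, -1.2, -6, 0.09, 0, 0],
    [0, 0, -2.0, -9, 0.14, 0, 0],
    [0, 0, -2.6, -12, 0.2, 0, 0],
    [0, 0, -3.2, -15, 0.25, 0, 0]
  ]
}}

```text
clock: 8.45
tcp_pos: [0.5367, 0.0663, 0.1699]
orientation: [[-0.002, -0.997, 0.08], [-0.001, 0.08, 0.997], [-1.0, 0.002, -0.001]]
wrist_force: [1.2, 0.6, -2.2]
grip_width: 0.0223
```

```bash
python3 g.py .5859 -.0414 .168 -.24
```

```text
t 8.45 p [0.5367 0.0663 0.1699] yaw -0.0798 F [ 1.2  0.6 -2.2] w 0.0223
shift cm [  0.19  -5.76 -10.35] rot [ 0.1602 -0.0008 -0.002 ]
```

Call:
{"method": "send_rows", "body": {
  "plan": [
    [0, 0, -1.7, -3, 0.05, 0, 0],
    [0, 0, -3.4, -6, 0.1, 0, 0],
    [0, 0, -4.8, -8.5, 0.15, 0, 0],
    [0, 0, -5.8, -10.4, 0.16, 0, 0],
    [0, 0, -5.8, -10.4, 0.16, 0, 0]
  ]
}}

```text
clock: 8.95
tcp_pos: [0.5869, -0.0449, 0.17]
orientation: [[-0.001, -0.97, 0.241], [-0.003, 0.241, 0.97], [-1.0, 0.001, -0.003]]
wrist_force: [-0.6, -0.7, -2.6]
grip_width: 0.023
```

```bash
python3 g.py .5859 -.0414 .074 -.24; python3 - <<'E'
from h import *
import cv2
a=get_image("side");b=get_image("top")
cv2.imwrite("pics/k9.png",cv2.resize(a[190:310,340:460],None,fx=5,fy=5,interpolation=2)[:,:,::-1])
cv2.imwrite("pics/k10.png",cv2.resize(b[130:235,370:490],None,fx=5,fy=5,interpolation=2)[:,:,::-1])
E
```

```text
t 8.95 p [ 0.5869 -0.0449  0.17  ] yaw -0.2437 F [-0.6 -0.7 -2.6] w 0.023
shift cm [9.59 0.18 0.35] rot [-0.0037 -0.003  -0.0006]
```

View pics/k9.png

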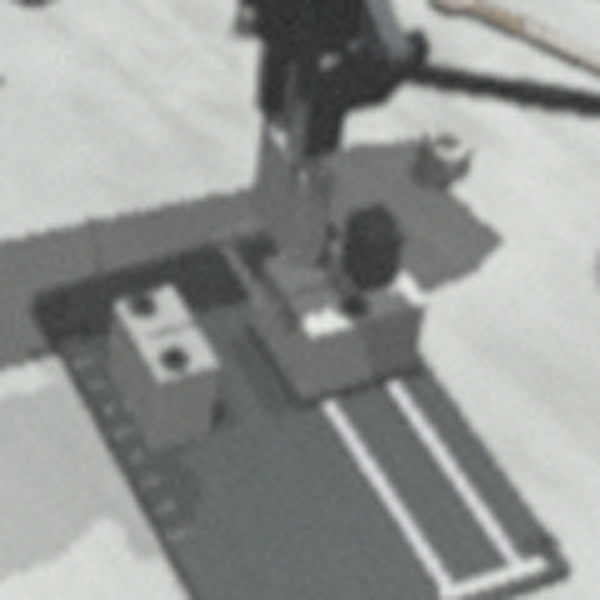

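View pics/k10.png

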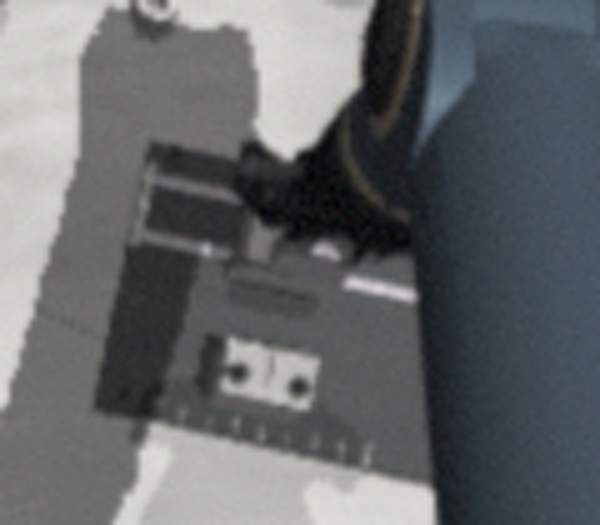

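```bash
python3 - <<'E'
from h import *
s=r.read_state();p=s["tcp_pos"]; print(p, r.read_state()["clock"])
for z in(-.063,-.008):
  L=[[x,y,p[2]+z] for x in(-.008,.008) for y in(-.02,.02)]
  print(((proj("side",place([p[0],p[1],-.24],L))-[340,190])*5).round())
E
python3 g.py .5859 -.0414 .074 -.24
```

```text
[ 0.58610982 -0.04063847  0.16987108] 9.05
[[273. 265.]
 [232. 203.]
 [306. 255.]
 [264. 195.]]
[[286. 175.]
 [243. 114.]
 [320. 165.]
 [276. 105.]]
t 9.05 p [ 0.5861 -0.0406  0.1699] yaw -0.2386 F [-0.7  0.8 -2.5] w 0.0226
shift cm [ 9.59 -0.02 -0.08] rot [ 0.0014 -0.0004 -0.0026]
```

```bash
python3 - <<'E'
from h import *
import cv2
a=get_image("side");cv2.imwrite("pics/k11.png",cv2.resize(a[205:260,380:435],None,fx=10,fy=10,interpolation=2)[:,:,::-1])
E
```

```text
(no output)
```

View pics/k11.png

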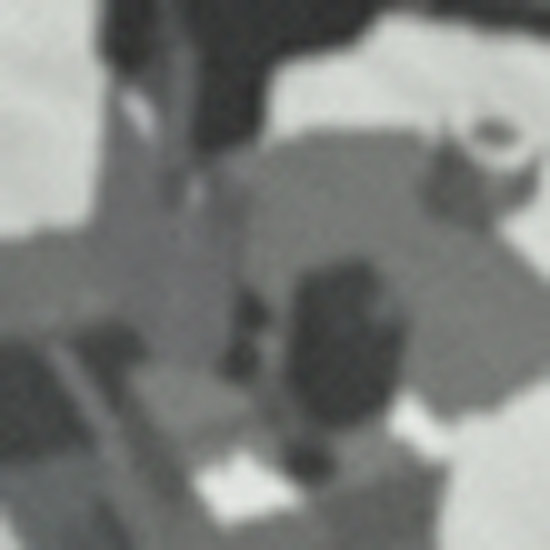

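Call:
{"method": "send_rows", "body": {
  "plan": [
    [0, 1.5, 0.4, 0, 0, 0, 0],
    [0, 3.5, 0.4, 0, 0, 0, 0],
    [0, 5.5, 0.4, 0, 0, 0, 0],
    [0, 7.5, 0.4, 0, 0, 0, 0],
    [0, 8.5, 0.4, 0, 0, 0, 0]
  ]
}}

```text
clock: 9.6
tcp_pos: [0.5815, -0.0377, 0.0842]
orientation: [[-0.004, -0.972, 0.233], [0.001, 0.233, 0.972], [-1.0, 0.004, 0.0]]
wrist_force: [0.1, 0.8, -1.6]
grip_width: 0.0226
```

Call:
{"method": "send_rows", "body": {
  "plan": [
    [0, 0.3, 0, 0, 0, 0, 0],
    [0, 0.6, 0, 0, 0, 0, 0],
    [0, 0.6, 0, 0, 0, 0, 0],
    [0, 0.6, 0, 0, 0, 0, 0],
    [0, 0.6, 0, 0, 0, 0, 0]
  ]
}}

```text
clock: 10.1
tcp_pos: [0.5836, -0.0397, 0.081]
orientation: [[0.001, -0.972, 0.236], [0.0, 0.236, 0.972], [-1.0, -0.001, 0.0]]
wrist_force: [0.3, -0.5, -1.6]
grip_width: 0.0224
```

```bash
python3 g.py .5859 -.0414 .074 -.24; python3 - <<'E'
from h import *
import cv2
a=get_image("side");cv2.imwrite("pics/k12.png",cv2.resize(a[205:290,355:440],None,fx=7,fy=7,interpolation=2)[:,:,::-1])
E
```

```text
t 10.1 p [ 0.5836 -0.0397  0.081 ] yaw -0.2379 F [ 0.3 -0.5 -1.6] w 0.0224
shift cm [ 0.7  -0.26 -0.11] rot [0.0021 0.0005 0.0013]
```

View pics/k12.png

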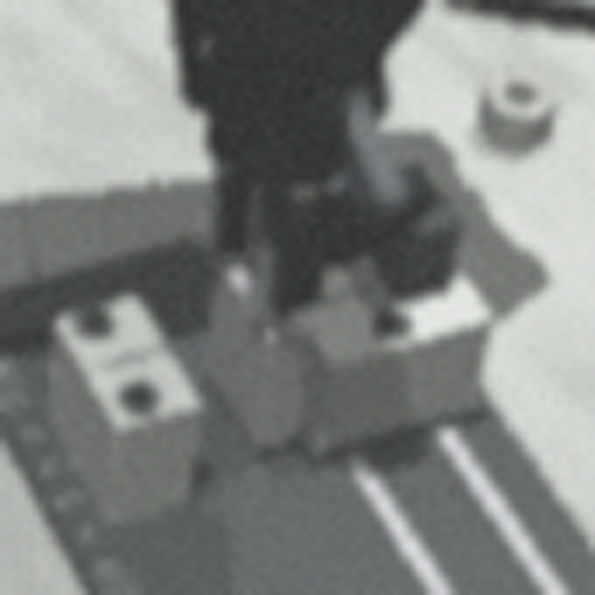

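Call:
{"method": "send_rows", "body": {
  "plan": [
    [0, 0.3, 0, 0, 0, 0, 0],
    [0, 0.6, 0, 0, 0, 0, 0],
    [0, 0.6, -0.1, 0, 0, 0, 0],
    [0, 0.6, -0.2, 0, 0, 0, 0],
    [0, 0.6, -0.3, 0, 0, 0, 0]
  ]
}}

```text
clock: 10.65
tcp_pos: [0.5862, -0.0404, 0.0743]
orientation: [[0.0, -0.972, 0.236], [0.0, 0.236, 0.972], [-1.0, -0.0, 0.0]]
wrist_force: [-0.1, -1.2, -1.5]
grip_width: 0.0226
```

Call:
{"method": "send_rows", "body": {
  "plan": [
    [0, 0, -0.1, 0, 0, 0, 0],
    [0, 0, -0.2, 0, 0, 0, 0],
    [0, 0, -0.3, 0, 0, 0, 0],
    [0, 0, -0.3, 0, 0, 0, 0],
    [0, 0, -0.3, 0, 0, 0, 0]
  ]
}}

```text
clock: 11.15
tcp_pos: [0.5869, -0.0406, 0.0737]
orientation: [[-0.005, -0.972, 0.235], [0.001, 0.235, 0.972], [-1.0, 0.005, -0.0]]
wrist_force: [-4.6, 0.8, 0.3]
grip_width: 0.0225
```

Call:
{"method": "send_rows", "body": {
  "plan": [
    [0, 0.1, 0.05, 0, 0, 0, 0],
    [0, 0.2, 0.1, 0, 0, 0, 0],
    [0, 0.2, 0.1, 0, 0, 0, 0],
    [0, 0.2, 0.1, 0, 0, 0, 0],
    [0, 0.2, 0.1, 0, 0, 0, 0]
  ]
}}

```text
clock: 11.65
tcp_pos: [0.587, -0.0405, 0.0733]
orientation: [[-0.002, -0.972, 0.235], [0.001, 0.235, 0.972], [-1.0, 0.003, 0.001]]
wrist_force: [-6.6, 2.2, 8.0]
grip_width: 0.0229
```

```bash
python3 g.py .5859 -.0414 .074 -.24; python3 - <<'E'
from h import *
import cv2
a=get_image("side");cv2.imwrite("pics/k13.png",cv2.resize(a[205:290,355:440],None,fx=7,fy=7,interpolation=2)[:,:,::-1])
E
```

```text
t 11.65 p [ 0.587  -0.0405  0.0733] yaw -0.2374 F [-6.6  2.2  8. ] w 0.0229
shift cm [-0.07  0.08 -0.11] rot [ 0.0026  0.0006 -0.0026]
```

View pics/k13.png

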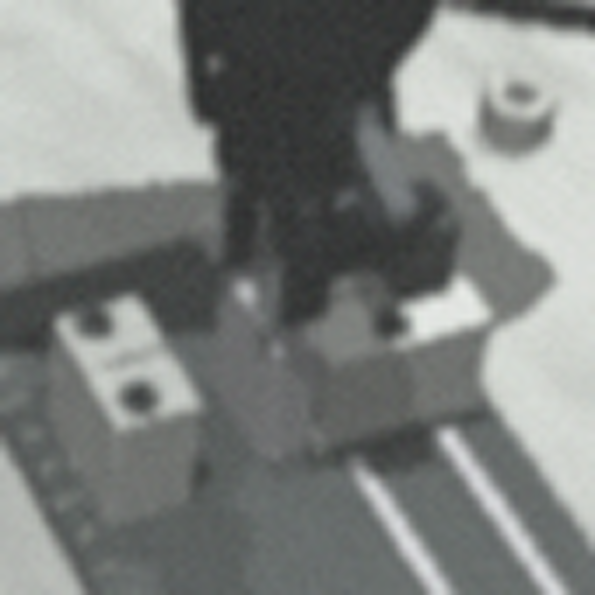

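Call:
{"method": "send_rows", "body": {
  "plan": [
    [0.3, 0, 0, 0, 0, 0, 0],
    [0.7, 0, 0, 0, 0, 0, 0],
    [1, 0, 0, 0, 0, 0, 0],
    [1, 0, 0, 0, 0, 0, 0],
    [1, -2, 0, 0, 0, 0, 0]
  ]
}}

```text
clock: 12.2
tcp_pos: [0.5863, -0.0407, 0.0902]
orientation: [[-0.005, -0.972, 0.235], [-0.0, 0.235, 0.972], [-1.0, 0.005, -0.001]]
wrist_force: [0.5, 0.0, -0.3]
grip_width: 0.0815
```

Call:
{"method": "send_rows", "body": {
  "plan": [
    [1, -3, 0, 0, 0, 0, 0],
    [1, -7, 0, 0, 0, 0, 0],
    [1, -8, 0.7, 4, -0.05, 0, 0],
    [1, -8, 1.3, 8, -0.1, 0, 0],
    [1, -8, 2.0, 12, -0.2, 0, 0]
  ]
}}

```text
clock: 12.7
tcp_pos: [0.5975, 0.0817, 0.1732]
orientation: [[0.002, -0.999, 0.036], [0.001, 0.036, 0.999], [-1.0, -0.002, 0.001]]
wrist_force: [1.8, 0.3, 0.0]
grip_width: 0.0855
```

```bash
python3 g.py .5195 .2165 .165 .171; python3 - <<'E'
from h import *
import cv2
a=get_image("side");cv2.imwrite("pics/k14.png",cv2.resize(a[205:290,355:440],None,fx=7,fy=7,interpolation=2)[:,:,::-1])
a=get_image("top");cv2.imwrite("pics/k15.png",cv2.resize(a[145:235,380:490],None,fx=6.5,fy=6.5,interpolation=2)[:,:,::-1])
E
```

```text
t 12.7 p [0.5975 0.0817 0.1732] yaw -0.0356 F [1.8 0.3 0. ] w 0.0855
shift cm [ 0.81  8.28 13.2 ] rot [-0.2066  0.0004  0.0024]
```

View pics/k14.png

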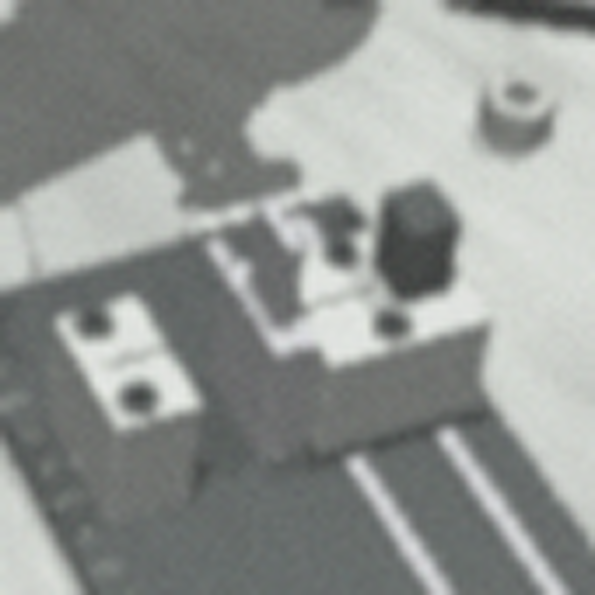

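View pics/k15.png

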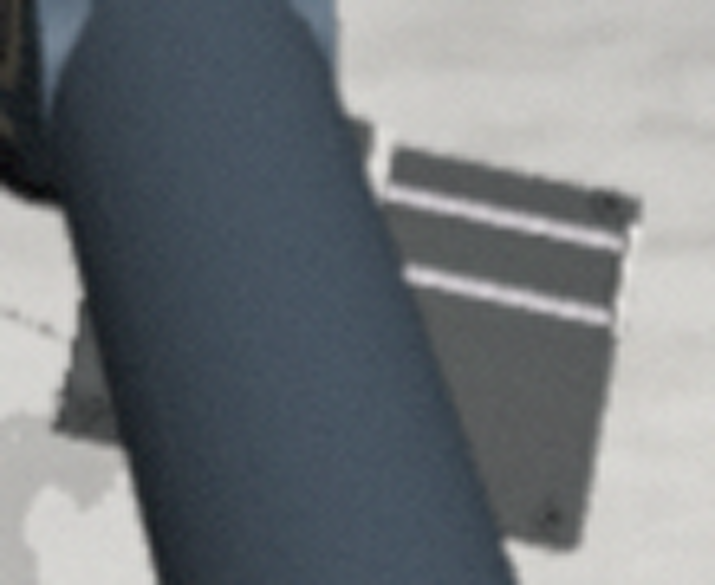

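Call:
{"method": "send_rows", "body": {
  "plan": [
    [1, 0, 2, 3.2, -0.05, 0, 0],
    [1, 0, 4, 6.4, -0.1, 0, 0],
    [1, 0, 6, 9.6, -0.15, 0, 0],
    [1, 0, 8.2, 13.2, -0.207, 0, 0],
    [1, 0, 8.2, 13.2, -0.207, 0, 0]
  ]
}}

```text
clock: 13.3
tcp_pos: [0.5166, 0.2219, 0.172]
orientation: [[-0.002, -0.984, -0.179], [0.003, -0.179, 0.984], [-1.0, 0.001, 0.004]]
wrist_force: [0.8, 0.5, 0.6]
grip_width: 0.0854
```

```bash
python3 g.py .5200 .2168 .077 .171
```

```text
t 13.3 p [0.5166 0.2219 0.172 ] yaw 0.1795 F [0.8 0.5 0.6] w 0.0854
shift cm [ 9.5  -0.26 -0.6 ] rot [ 0.0085  0.0037 -0.0015]
```

Call:
{"method": "send_rows", "body": {
  "plan": [
    [1, 0, 0, 0, 0, 0, 0],
    [1, 0, 0, 0, 0, 0, 0],
    [1, 1, 0, 0, 0, 0, 0],
    [1, 2, 0, 0, 0, 0, 0],
    [1, 2, 0, 0, 0, 0, 0]
  ]
}}

```text
clock: 13.8
tcp_pos: [0.5189, 0.2141, 0.1501]
orientation: [[-0.004, -0.986, -0.167], [-0.002, -0.167, 0.986], [-1.0, 0.004, -0.001]]
wrist_force: [-0.1, 0.4, 0.3]
grip_width: 0.0856
```

```bash
python3 g.py .5200 .2168 .077 .171; python3 - <<'E'
from h import *
import cv2
a=get_image("side");cv2.imwrite("pics/k16.png",cv2.resize(a[130:250,250:370],None,fx=5,fy=5,interpolation=2)[:,:,::-1])
E
```

```text
t 13.8 p [0.5189 0.2141 0.1501] yaw 0.1677 F [-0.1  0.4  0.3] w 0.0856
shift cm [ 7.31 -0.18  0.25] rot [-0.0033 -0.0014 -0.0038]
```

View pics/k16.png

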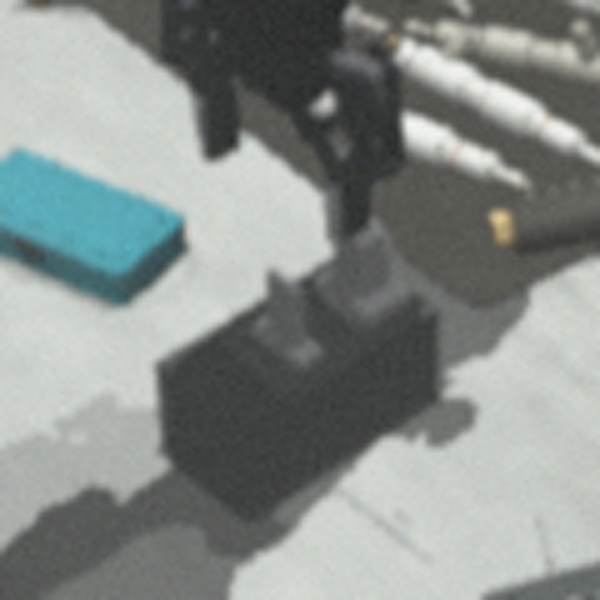

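Call:
{"method": "send_rows", "body": {
  "plan": [
    [1, 2, -0.05, 0.1, 0, 0, 0],
    [1, 4, -0.05, 0.1, 0, 0, 0],
    [1, 6, -0.05, 0.1, 0, 0, 0],
    [1, 7.3, -0.05, 0.1, 0, 0, 0],
    [1, 7.3, -0.05, 0.1, 0, 0, 0]
  ]
}}

```text
clock: 14.35
tcp_pos: [0.5191, 0.216, 0.0776]
orientation: [[-0.003, -0.986, -0.168], [-0.002, -0.168, 0.986], [-1.0, 0.003, -0.001]]
wrist_force: [0.2, -0.2, -0.4]
grip_width: 0.0853
```

Call:
{"method": "send_rows", "body": {
  "plan": [
    [1, 0, 0, 0, 0, 0, 0],
    [0, 0, 0, 0, 0, 0, 0],
    [0, 0, 0, 0, 0, 0, 0],
    [0, 0, 0, 0, 0, 0, 0],
    [0, 0, 0, 0, 0, 0, 0]
  ]
}}

```text
clock: 14.85
tcp_pos: [0.5204, 0.2167, 0.0797]
orientation: [[0.001, -0.986, -0.168], [0.001, -0.168, 0.986], [-1.0, -0.001, 0.0]]
wrist_force: [-0.5, 0.4, -0.0]
grip_width: 0.0281
```

Call:
{"method": "send_rows", "body": {
  "plan": [
    [0, -2, 0, 0, 0, 0, 0],
    [0, -4, 0, 0, 0, 0, 0],
    [0, -6.5, 0, 0, 0, 0, 0],
    [0, -9, 0, 0, 0, 0, 0],
    [0, -9.5, 0, 0, 0, 0, 0]
  ]
}}

```text
clock: 15.35
tcp_pos: [0.5217, 0.2172, 0.1769]
orientation: [[0.005, -0.986, -0.168], [0.003, -0.168, 0.986], [-1.0, -0.005, 0.002]]
wrist_force: [-0.1, 0.2, -2.6]
grip_width: 0.0224
```

```bash
python3 g.py .5800 -.0424 .17 -.24; python3 - <<'E'
from h import *
import cv2
a=get_image("side");cv2.imwrite("pics/k17.png",cv2.resize(a[130:250,250:370],None,fx=5,fy=5,interpolation=2)[:,:,::-1])
E
```

```text
t 15.35 p [0.5217 0.2172 0.1769] yaw 0.1692 F [-0.1  0.2 -2.6] w 0.0224
shift cm [  0.65  -1.37 -26.57] rot [0.4092 0.0028 0.0046]
```

View pics/k17.png

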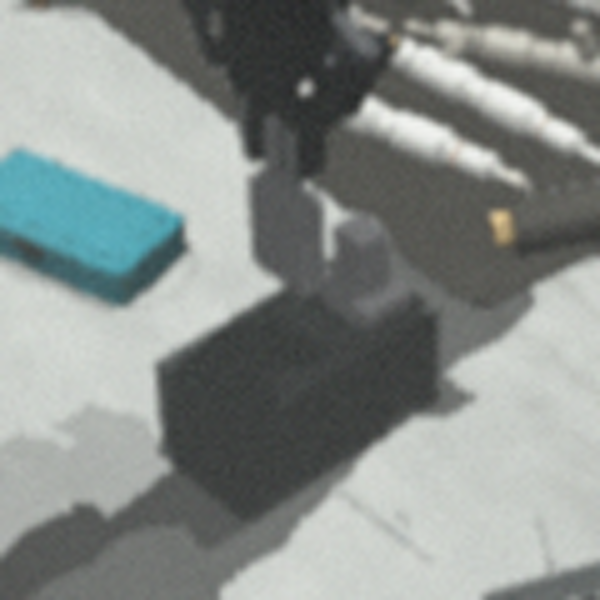

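```bash
python3 g.py .5675 -.0369 .17 -.24
```

```text
t 15.4 p [0.5211 0.217  0.1761] yaw 0.1692 F [-0.1 -0.3 -2.4] w 0.0227
shift cm [  0.58  -0.29 -25.81] rot [0.4092 0.0021 0.0032]
```

Call:
{"method": "send_rows", "body": {
  "plan": [
    [0, 0, 0, -3, 0.05, 0, 0],
    [0, 0, 0, -6.5, 0.1, 0, 0],
    [0, 0, 0, -10, 0.15, 0, 0],
    [0, 0, 0, -13.5, 0.2, 0, 0],
    [0, 0, 0, -17, 0.25, 0, 0]
  ]
}}

```text
clock: 15.9
tcp_pos: [0.5478, 0.0476, 0.1725]
orientation: [[-0.003, -0.997, 0.082], [-0.001, 0.082, 0.997], [-1.0, 0.003, -0.001]]
wrist_force: [0.1, 0.1, -2.3]
grip_width: 0.0226
```

```bash
python3 g.py .5675 -.0369 .17 -.24
```

```text
t 15.9 p [0.5478 0.0476 0.1725] yaw -0.0826 F [ 0.1  0.1 -2.3] w 0.0226
shift cm [ 0.25 -2.66 -8.25] rot [ 0.1574 -0.0011 -0.0027]
```

Call:
{"method": "send_rows", "body": {
  "plan": [
    [0, 0, -0.9, -2.8, 0.05, 0, 0],
    [0, 0, -1.8, -5.6, 0.1, 0, 0],
    [0, 0, -2.7, -8.2, 0.157, 0, 0],
    [0, 0, -2.7, -8.2, 0.157, 0, 0],
    [0, 0, -2.7, -8.2, 0.157, 0, 0]
  ]
}}

```text
clock: 16.4
tcp_pos: [0.5681, -0.0353, 0.1727]
orientation: [[-0.003, -0.972, 0.237], [-0.0, 0.237, 0.972], [-1.0, 0.003, -0.001]]
wrist_force: [-0.1, 0.4, -2.1]
grip_width: 0.0224
```

```bash
python3 - <<'E'
from h import *
import cv2
a=get_image("side");cv2.imwrite("pics/k18.png",cv2.resize(a[195:280,355:440],None,fx=7,fy=7,interpolation=2)[:,:,::-1])
E
python3 g.py .5675 -.0369 .09 -.24
```

```text
t 16.45 p [ 0.5682 -0.0342  0.1728] yaw -0.237 F [-1.  -0.3 -2.4] w 0.0224
shift cm [ 8.28 -0.02 -0.28] rot [ 0.003  -0.0001 -0.0028]
```

View pics/k18.png

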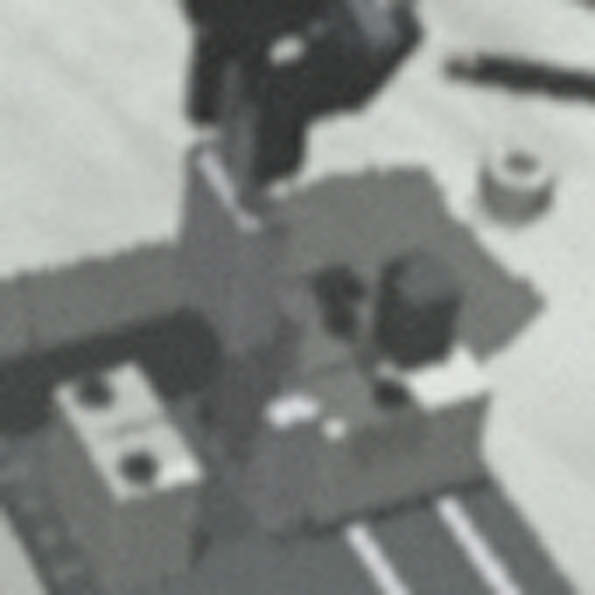

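Call:
{"method": "send_rows", "body": {
  "plan": [
    [0, 1.5, 0, -0.2, 0, 0, 0],
    [0, 3, 0, -0.2, 0, 0, 0],
    [0, 4.5, 0, -0.2, 0, 0, 0],
    [0, 5.5, 0, -0.2, 0, 0, 0],
    [0, 5.5, 0, -0.2, 0, 0, 0]
  ]
}}

```text
clock: 16.95
tcp_pos: [0.5673, -0.0355, 0.1175]
orientation: [[-0.004, -0.972, 0.234], [0.0, 0.234, 0.972], [-1.0, 0.004, -0.001]]
wrist_force: [-0.1, 0.6, -1.5]
grip_width: 0.023
```

```bash
python3 - <<'E'
from h import *
import cv2
a=get_image("side");cv2.imwrite("pics/k19.png",cv2.resize(a[195:280,355:440],None,fx=7,fy=7,interpolation=2)[:,:,::-1])
E
python3 g.py .5675 -.0369 .09 -.24
```

```text
t 17.0 p [ 0.5681 -0.0359  0.1185] yaw -0.2363 F [-0.2 -0.4 -1.5] w 0.0223
shift cm [ 2.85  0.03 -0.11] rot [ 0.0037 -0.0001 -0.0018]
```

View pics/k19.png

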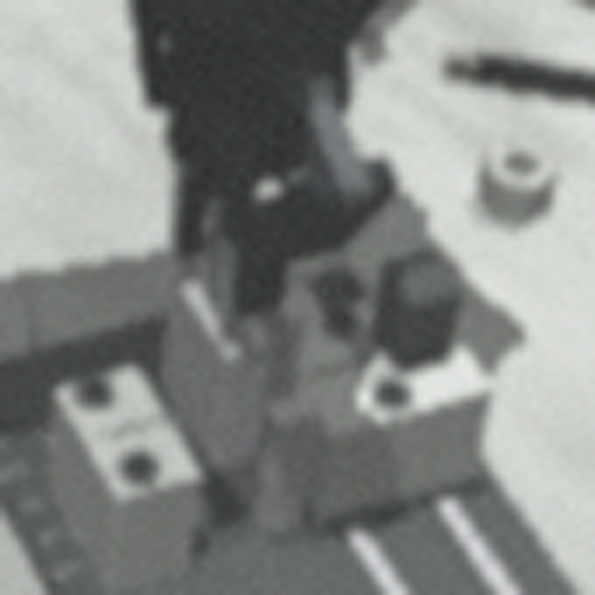

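Call:
{"method": "send_rows", "body": {
  "plan": [
    [0, 1, 0, 0, 0, 0, 0],
    [0, 2, 0, 0, 0, 0, 0],
    [0, 3, 0, 0, 0, 0, 0],
    [0, 3.6, 0, 0, 0, 0, 0],
    [0, 3.6, 0, 0, 0, 0, 0]
  ]
}}

```text
clock: 17.5
tcp_pos: [0.5678, -0.0369, 0.082]
orientation: [[-0.002, -0.972, 0.236], [-0.0, 0.236, 0.972], [-1.0, 0.002, -0.001]]
wrist_force: [-1.1, 0.4, -2.2]
grip_width: 0.0222
```

Call:
{"method": "send_rows", "body": {
  "plan": [
    [0, 0, -0.2, 0, 0, 0, 0],
    [0, 0, -0.3, 0, 0, 0, 0],
    [0, 0, -0.4, 0, 0, 0, 0],
    [0, 0, -0.5, 0, 0, 0, 0],
    [0, 0, -0.5, 0, 0, 0, 0]
  ]
}}

```text
clock: 18.0
tcp_pos: [0.5732, -0.0379, 0.0833]
orientation: [[-0.001, -0.972, 0.235], [0.0, 0.235, 0.972], [-1.0, 0.001, 0.0]]
wrist_force: [-2.3, 0.3, -0.2]
grip_width: 0.0222
```

Call:
{"method": "send_rows", "body": {
  "plan": [
    [0, 0.1, 0.05, 0, 0, 0, 0],
    [0, 0.3, 0.05, 0, 0, 0, 0],
    [0, 0.5, 0.05, 0, 0, 0, 0],
    [0, 0.5, 0.05, 0, 0, 0, 0],
    [0, 0.5, 0.05, 0, 0, 0, 0]
  ]
}}

```text
clock: 18.5
tcp_pos: [0.573, -0.0379, 0.0781]
orientation: [[-0.0, -0.972, 0.235], [0.0, 0.235, 0.972], [-1.0, 0.0, -0.0]]
wrist_force: [-0.7, 0.8, -2.8]
grip_width: 0.0225
```

Call:
{"method": "send_rows", "body": {
  "plan": [
    [0, 0.1, 0, 0, 0, 0, 0],
    [0, 0.2, 0, 0, 0, 0, 0],
    [0, 0.3, 0, 0, 0, 0, 0],
    [0, 0.3, 0, 0, 0, 0, 0],
    [0, 0.3, 0, 0, 0, 0, 0]
  ]
}}

```text
clock: 19.0
tcp_pos: [0.5733, -0.0378, 0.0778]
orientation: [[0.0, -0.972, 0.235], [0.001, 0.235, 0.972], [-1.0, -0.0, 0.001]]
wrist_force: [-7.0, 1.2, 16.0]
grip_width: 0.0226
```

Call:
{"method": "send_rows", "body": {
  "plan": [
    [0, -0.15, 0, 0, 0, 0, 0],
    [0.3, -0.15, 0, 0, 0, 0, 0],
    [0.7, -0.15, 0, 0, 0, 0, 0],
    [1, -0.15, 0, 0, 0, 0, 0],
    [1, -0.15, 0, 0, 0, 0, 0]
  ]
}}

```text
clock: 19.5
tcp_pos: [0.5733, -0.038, 0.0766]
orientation: [[0.0, -0.972, 0.236], [-0.0, 0.236, 0.972], [-1.0, -0.0, -0.0]]
wrist_force: [0.5, 0.1, 0.2]
grip_width: 0.0683
```

Call:
{"method": "send_rows", "body": {
  "plan": [
    [1, -3, 0, 0, 0, 0, 0],
    [1, -7, 0, 0, 0, 0, 0],
    [1, -8.5, 0, 3, -0.05, 0, 0],
    [1, -8.5, 0, 7, -0.1, 0, 0],
    [1, -8.5, 0, 11, -0.2, 0, 0]
  ]
}}

```text
clock: 20.0
tcp_pos: [0.5998, 0.0698, 0.1628]
orientation: [[0.002, -0.999, 0.036], [0.0, 0.036, 0.999], [-1.0, -0.002, 0.001]]
wrist_force: [0.4, -0.1, -0.1]
grip_width: 0.0855
```

```bash
python3 - <<'E'
from h import *
import cv2
a=get_image("side");cv2.imwrite("pics/k20.png",cv2.resize(a[195:280,355:440],None,fx=7,fy=7,interpolation=2)[:,:,::-1])
E
python3 g.py .572 .225 .17 .171
```

```text
t 20.05 p [0.6008 0.0799 0.1621] yaw -0.0214 F [1.9 6.  0.2] w 0.0855
shift cm [-0.71  3.19 14.45] rot [-0.1924  0.006   0.0033]
```

View pics/k20.png

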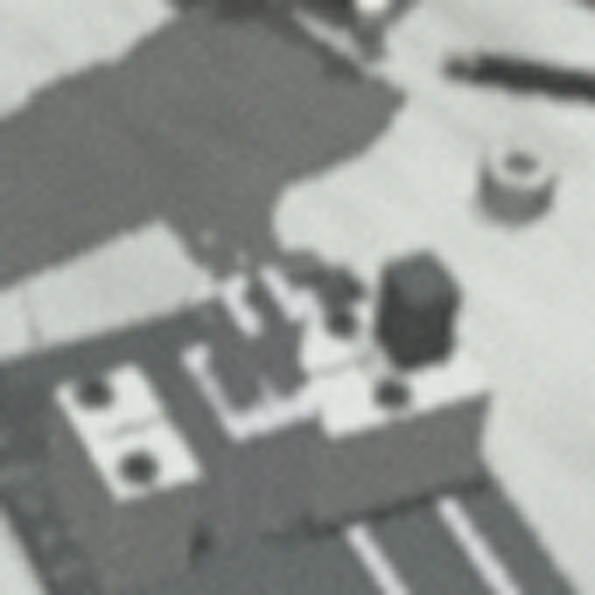

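Call:
{"method": "send_rows", "body": {
  "plan": [
    [1, -0.7, 0.8, 3.6, -0.05, 0, 0],
    [1, -0.7, 1.6, 7.2, -0.1, 0, 0],
    [1, -0.7, 2.4, 10.8, -0.15, 0, 0],
    [1, -0.7, 3.2, 14.4, -0.2, 0, 0],
    [1, -0.7, 3.2, 14.4, -0.2, 0, 0]
  ]
}}

```text
clock: 20.55
tcp_pos: [0.5704, 0.2215, 0.1683]
orientation: [[-0.001, -0.985, -0.172], [0.004, -0.172, 0.985], [-1.0, 0.001, 0.004]]
wrist_force: [-0.2, 1.1, -1.0]
grip_width: 0.0853
```

Call:
{"method": "send_rows", "body": {
  "plan": [
    [1, 0, 0, 0, 0, 0, 0],
    [1, 0, 0, 0, 0, 0, 0],
    [1, 1, 0, 0, 0, 0, 0],
    [1, 2, 0, 0, 0, 0, 0],
    [1, 2, 0, 0, 0, 0, 0]
  ]
}}

```text
clock: 21.05
tcp_pos: [0.5712, 0.2127, 0.1466]
orientation: [[-0.004, -0.987, -0.16], [-0.002, -0.16, 0.987], [-1.0, 0.004, -0.001]]
wrist_force: [-0.3, 0.1, 0.2]
grip_width: 0.0853
```

```bash
python3 - <<'E'
from h import *
import cv2
a=get_image("side");cv2.imwrite("pics/k21.png",cv2.resize(a[130:250,250:370],None,fx=5,fy=5,interpolation=2)[:,:,::-1])
E
python3 g.py .5715 .2255 .082 .171
```

```text
t 21.1 p [0.5717 0.2132 0.1474] yaw 0.1612 F [-0.9  0.4 -0.3] w 0.0854
shift cm [ 6.54 -0.19  1.23] rot [-0.0098 -0.0008 -0.0026]
```

View pics/k21.png

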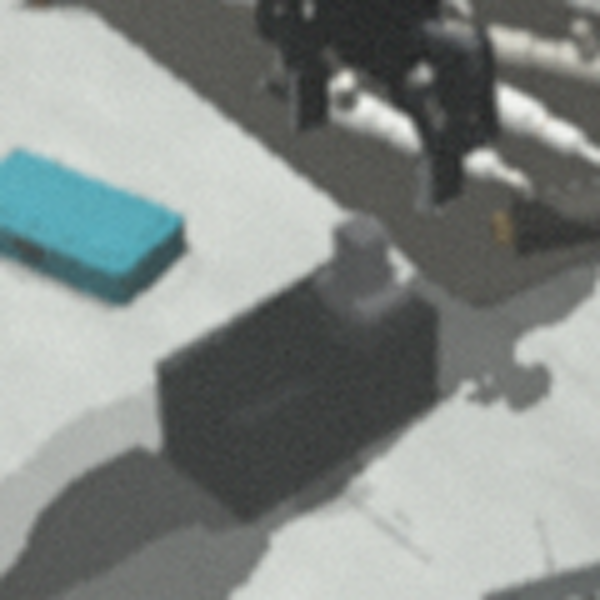

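Call:
{"method": "send_rows", "body": {
  "plan": [
    [1, 0, -0.15, 1.2, -0.01, 0, 0],
    [1, 2, -0.15, 1.2, -0.01, 0, 0],
    [1, 4, -0.15, 1.2, -0.01, 0, 0],
    [1, 5.8, -0.15, 1.2, -0.01, 0, 0],
    [1, 6.5, -0.15, 1.2, -0.01, 0, 0]
  ]
}}

```text
clock: 21.6
tcp_pos: [0.571, 0.2271, 0.0823]
orientation: [[-0.002, -0.985, -0.173], [-0.0, -0.173, 0.985], [-1.0, 0.002, -0.0]]
wrist_force: [0.0, -0.7, 0.1]
grip_width: 0.0853
```

Call:
{"method": "send_rows", "body": {
  "plan": [
    [0, 0, 0, 0, 0, 0, 0],
    [0, 0, 0, 0, 0, 0, 0],
    [0, 0, 0, 0, 0, 0, 0],
    [0, 0, 0, 0, 0, 0, 0],
    [0, 0, 0, 0, 0, 0, 0]
  ],
  "force": 100
}}

```text
clock: 22.1
tcp_pos: [0.5727, 0.2265, 0.085]
orientation: [[0.002, -0.985, -0.171], [0.001, -0.171, 0.985], [-1.0, -0.002, 0.001]]
wrist_force: [0.1, -0.3, 3.7]
grip_width: 0.0222
```

```bash
python3 g.py .5715 .2255 .082 .171;python3 - <<'E'
from h import *
import cv2
a=get_image("side");cv2.imwrite("pics/k22.png",cv2.resize(a[130:250,250:370],None,fx=5,fy=5,interpolation=2)[:,:,::-1])
E
python3 g.py .5715 .2255 .082 .171
```

```text
t 22.1 p [0.5727 0.2265 0.085 ] yaw 0.1721 F [ 0.1 -0.3  3.7] w 0.0222
shift cm [ 0.3   0.14 -0.07] rot [0.0011 0.0007 0.0021]
t 22.15 p [0.5727 0.2264 0.085 ] yaw 0.172 F [-1.1 -0.1  3.6] w 0.0221
shift cm [ 0.3   0.14 -0.07] rot [0.001  0.0008 0.002 ]
```

View pics/k22.png

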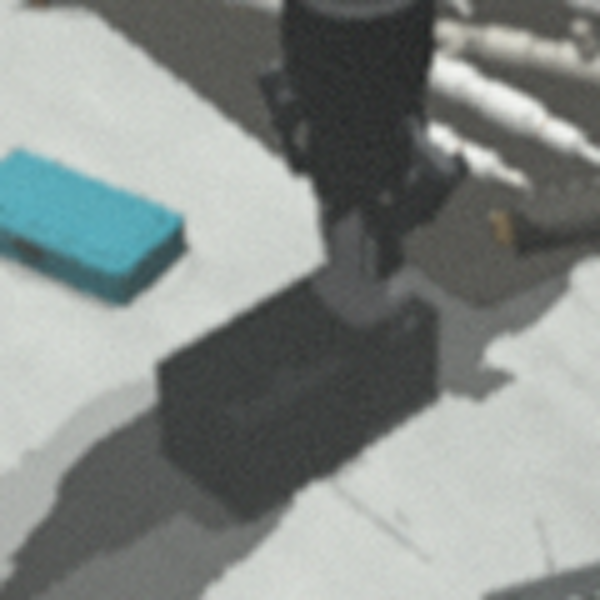

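Call:
{"method": "send_rows", "body": {
  "plan": [
    [0, -2.5, 0, 0, 0, 0, 0],
    [0, -5, 0, 0, 0, 0, 0],
    [0, -7.5, 0, 0, 0, 0, 0],
    [0, -10, 0, 0, 0, 0, 0],
    [0, -11.5, 0, 0, 0, 0, 0]
  ]
}}

```text
clock: 22.65
tcp_pos: [0.5724, 0.2262, 0.2005]
orientation: [[0.002, -0.985, -0.171], [0.001, -0.171, 0.985], [-1.0, -0.002, 0.001]]
wrist_force: [0.4, 0.7, -2.1]
grip_width: 0.0223
```

```bash
python3 g.py .5456 -.0316 .2 -.24
```

```text
t 22.65 p [0.5724 0.2262 0.2005] yaw 0.172 F [ 0.4  0.7 -2.1] w 0.0223
shift cm [ 2.000e-02  7.050e+00 -2.494e+01] rot [0.412  0.001  0.0017]
```

Call:
{"method": "send_rows", "body": {
  "plan": [
    [0, 0, 0.9, -3, 0.05, 0, 0],
    [0, 0, 1.9, -6.5, 0.1, 0, 0],
    [0, 0, 2.8, -10, 0.15, 0, 0],
    [0, 0, 3.8, -13.5, 0.2, 0, 0],
    [0, 0, 4.8, -17, 0.25, 0, 0]
  ]
}}

```text
clock: 23.15
tcp_pos: [0.5529, 0.049, 0.1982]
orientation: [[-0.001, -0.997, 0.08], [-0.0, 0.08, 0.997], [-1.0, 0.001, -0.0]]
wrist_force: [0.1, 0.2, -1.9]
grip_width: 0.0222
```

```bash
python3 g.py .5456 -.0316 .2 -.24
```

```text
t 23.15 p [0.5529 0.049  0.1982] yaw -0.0797 F [ 0.1  0.2 -1.9] w 0.0222
shift cm [-0.18  0.09 -8.1 ] rot [ 0.1603 -0.0003 -0.0012]
```

Call:
{"method": "send_rows", "body": {
  "plan": [
    [0, 0, 0, -2.8, 0.05, 0, 0],
    [0, 0, 0, -5.6, 0.1, 0, 0],
    [0, 0, 0.1, -8, 0.16, 0, 0],
    [0, 0, 0.1, -8, 0.16, 0, 0],
    [0, 0, 0.1, -8, 0.16, 0, 0]
  ]
}}

```text
clock: 23.65
tcp_pos: [0.5463, -0.0294, 0.1985]
orientation: [[-0.001, -0.972, 0.237], [0.001, 0.237, 0.972], [-1.0, 0.001, 0.0]]
wrist_force: [0.5, 0.5, -1.7]
grip_width: 0.0224
```

Call:
{"method": "send_rows", "body": {
  "plan": [
    [0, 0, 0, 0, 0, 0, 0],
    [0, 0.7, 0, 0, 0, 0, 0],
    [0, 1.4, 0, 0, 0, 0, 0],
    [0, 2.1, 0, 0, 0, 0, 0],
    [0, 2.1, 0, 0, 0, 0, 0]
  ]
}}

```text
clock: 24.15
tcp_pos: [0.5456, -0.0288, 0.1762]
orientation: [[-0.003, -0.972, 0.235], [-0.0, 0.235, 0.972], [-1.0, 0.003, -0.001]]
wrist_force: [-0.2, 0.2, -1.9]
grip_width: 0.0222
```

```bash
python3 g.py .5456 -.0316 .15 -.24; python3 - <<'E'
from h import *
import cv2
a=get_image("side");cv2.imwrite("pics/k23.png",cv2.resize(a[190:275,350:435],None,fx=7,fy=7,interpolation=2)[:,:,::-1])
a=get_image("top");cv2.imwrite("pics/k24.png",cv2.resize(a[145:235,380:490],None,fx=6.5,fy=6.5,interpolation=2)[:,:,::-1])
p=r.read_state()["tcp_pos"]
tip=p+np.array([.9713,-.2377,0])*.016+[0,0,-.075]
for q in place([tip[0],tip[1],-.24],[[0,-.015,tip[2]],[-.004,-.015,tip[2]],[0,.015,tip[2]]]): print((proj("side",q)-[350,190])*7)
E
```

```text
t 24.15 p [ 0.5456 -0.0288  0.1762] yaw -0.2374 F [-0.2  0.2 -1.9] w 0.0222
shift cm [ 2.62 -0.08 -0.26] rot [ 0.0026 -0.0009 -0.003 ]
[[251.01691778 380.18205183]]
[[239.44640031 383.49604652]]
[[208.70953777 315.24054368]]
```

View pics/k23.png

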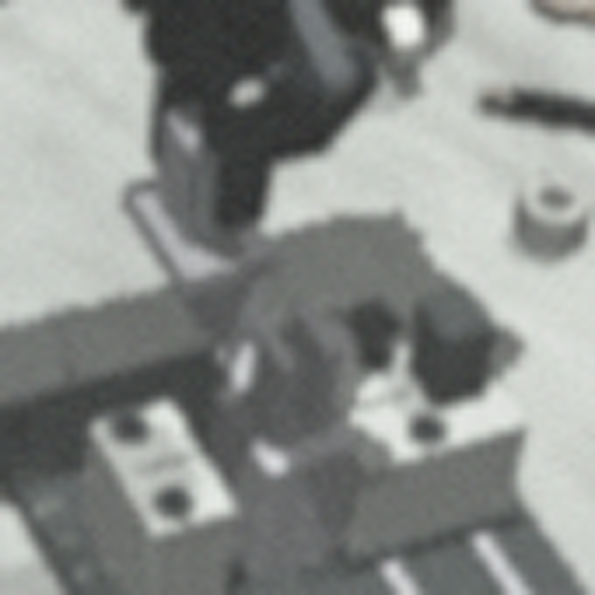

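View pics/k24.png

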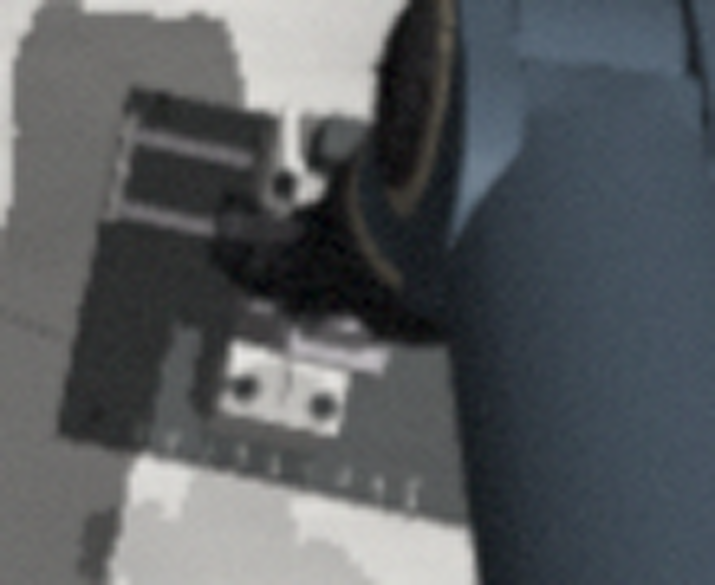

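Call:
{"method": "send_rows", "body": {
  "plan": [
    [0, 1, 0, -0.2, 0, 0, 0],
    [0, 2, 0, -0.2, 0, 0, 0],
    [0, 3, 0, -0.2, 0, 0, 0],
    [0, 3, 0, -0.2, 0, 0, 0],
    [0, 3, 0, -0.2, 0, 0, 0]
  ]
}}

```text
clock: 24.75
tcp_pos: [0.5459, -0.0312, 0.1473]
orientation: [[-0.001, -0.972, 0.236], [-0.0, 0.236, 0.972], [-1.0, 0.001, -0.0]]
wrist_force: [-0.1, 0.0, -1.5]
grip_width: 0.0223
```

```bash
python3 g.py .5456 -.0316 .15 -.24; python3 - <<'E'
from h import *
import cv2
a=get_image("side");cv2.imwrite("pics/k25.png",cv2.resize(a[190:275,350:435],None,fx=7,fy=7,interpolation=2)[:,:,::-1])
p=r.read_state()["tcp_pos"]
tip=p+np.array([.9713,-.2377,0])*.016+[0,0,-.075]
for q in place([tip[0],tip[1],-.24],[[0,-.015,tip[2]],[-.004,-.015,tip[2]],[-.0315,-.015,tip[2]+.055],[-.0315,-.022,tip[2]+.055]]): print((proj("side",q)-[350,190])*7)
E
```

```text
t 24.75 p [ 0.5459 -0.0312  0.1473] yaw -0.2378 F [-0.1  0.  -1.5] w 0.0223
shift cm [-0.27  0.02 -0.05] rot [ 0.0022 -0.0003 -0.0008]
[[246.61911167 448.28181894]]
[[235.2542636 451.6058524]]
[[168.68212563 354.04643952]]
[[178.66351397 369.9096659 ]]
```

View pics/k25.png

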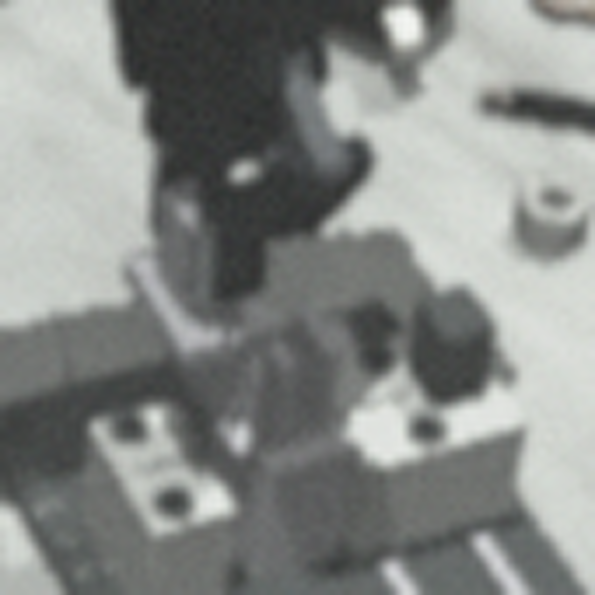

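Call:
{"method": "send_rows", "body": {
  "plan": [
    [0, 0, -0.2, 0, 0, 0, 0],
    [0, 0.4, -0.4, 0, 0, 0, 0],
    [0, 0.9, -0.4, 0, 0, 0, 0],
    [0, 1.4, -0.4, 0, 0, 0, 0],
    [0, 1.4, -0.4, 0, 0, 0, 0]
  ]
}}

```text
clock: 25.3
tcp_pos: [0.5492, -0.032, 0.1328]
orientation: [[-0.002, -0.972, 0.235], [-0.0, 0.235, 0.972], [-1.0, 0.002, -0.001]]
wrist_force: [0.0, 0.8, -1.6]
grip_width: 0.0225
```

```bash
python3 g.py .5456 -.0316 .15 -.24; python3 - <<'E'
from h import *
import cv2
a=get_image("side");cv2.imwrite("pics/k26.png",cv2.resize(a[190:275,350:435],None,fx=7,fy=7,interpolation=2)[:,:,::-1])
E
```

```text
t 25.3 p [ 0.5492 -0.032   0.1328] yaw -0.2377 F [ 0.   0.8 -1.6] w 0.0225
shift cm [-1.72  0.37 -0.04] rot [ 0.0023 -0.0005 -0.002 ]
```

View pics/k26.png

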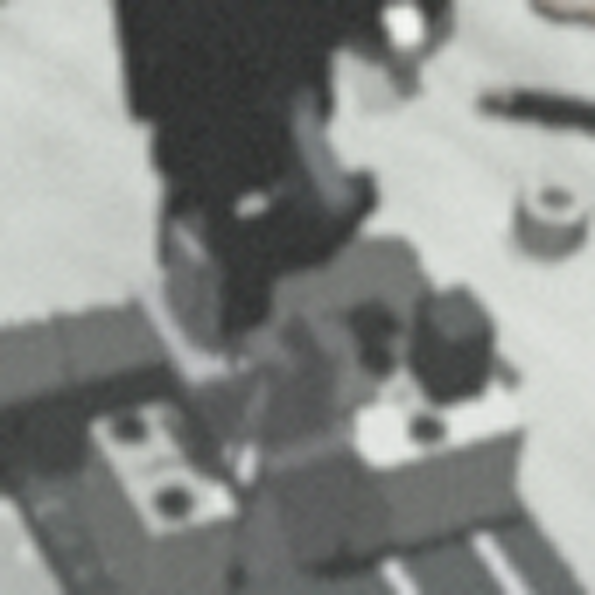

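Call:
{"method": "send_rows", "body": {
  "plan": [
    [0, 0.2, -0.1, 0, 0, 0, 0],
    [0, 0.4, -0.2, 0, 0, 0, 0],
    [0, 0.6, -0.2, 0, 0, 0, 0],
    [0, 0.8, -0.2, 0, 0, 0, 0],
    [0, 0.8, -0.2, 0, 0, 0, 0]
  ]
}}

```text
clock: 25.85
tcp_pos: [0.5514, -0.0325, 0.1253]
orientation: [[-0.001, -0.972, 0.236], [0.0, 0.236, 0.972], [-1.0, 0.001, -0.0]]
wrist_force: [-1.1, 1.6, -2.3]
grip_width: 0.0221
```

Call:
{"method": "send_rows", "body": {
  "plan": [
    [0, 0, -0.1, 0, 0, 0, 0],
    [0, 0, -0.2, 0, 0, 0, 0],
    [0, 0, -0.2, 0, 0, 0, 0],
    [0, 0, -0.2, 0, 0, 0, 0],
    [0, 0, -0.2, 0, 0, 0, 0]
  ]
}}

```text
clock: 26.35
tcp_pos: [0.552, -0.0326, 0.1254]
orientation: [[-0.005, -0.972, 0.235], [0.001, 0.235, 0.972], [-1.0, 0.005, -0.0]]
wrist_force: [-5.0, 1.3, 0.3]
grip_width: 0.0222
```

Call:
{"method": "send_rows", "body": {
  "plan": [
    [0, 0.2, 0.1, 0, 0, 0, 0],
    [0, 0.4, 0.1, 0, 0, 0, 0],
    [0, 0.6, 0.1, 0, 0, 0, 0],
    [0, 0.8, 0.1, 0, 0, 0, 0],
    [0, 0.8, 0.1, 0, 0, 0, 0]
  ]
}}

```text
clock: 26.85
tcp_pos: [0.5517, -0.0325, 0.1172]
orientation: [[-0.003, -0.972, 0.235], [0.001, 0.235, 0.972], [-1.0, 0.003, -0.0]]
wrist_force: [-3.6, 1.3, -2.0]
grip_width: 0.0222
```

Call:
{"method": "send_rows", "body": {
  "plan": [
    [0, 0.1, 0, 0, 0, 0, 0],
    [0, 0.2, 0, 0, 0, 0, 0],
    [0, 0.3, 0, 0, 0, 0, 0],
    [0, 0.4, 0, 0, 0, 0, 0],
    [0, 0.4, 0, 0, 0, 0, 0]
  ]
}}

```text
clock: 27.35
tcp_pos: [0.552, -0.0326, 0.1154]
orientation: [[-0.003, -0.972, 0.236], [0.002, 0.236, 0.972], [-1.0, 0.003, 0.001]]
wrist_force: [-10.0, 2.5, 14.8]
grip_width: 0.0225
```

Call:
{"method": "send_rows", "body": {
  "plan": [
    [0, 0, 0.06, 0, 0, 0, 0],
    [0, 0.1, 0.12, 0, 0, 0, 0],
    [0, 0.2, 0.12, 0, 0, 0, 0],
    [0, 0.3, 0.12, 0, 0, 0, 0],
    [0, 0.3, 0.12, 0, 0, 0, 0]
  ]
}}

```text
clock: 27.85
tcp_pos: [0.552, -0.0326, 0.1149]
orientation: [[0.0, -0.972, 0.236], [0.003, 0.236, 0.972], [-1.0, 0.001, 0.002]]
wrist_force: [-12.9, 2.2, 29.2]
grip_width: 0.0226
```

```bash
python3 g.py .5456 -.0316 .15 -.24; python3 - <<'E'
from h import *
import cv2
a=get_image("side");cv2.imwrite("pics/k27.png",cv2.resize(a[190:275,350:435],None,fx=7,fy=7,interpolation=2)[:,:,::-1])
cv2.imwrite("pics/s27.png",a[:,:,::-1])
b=get_image("top");cv2.imwrite("pics/t27.png",b[:,:,::-1])
E
```

```text
t 27.85 p [ 0.552  -0.0326  0.1149] yaw -0.2384 F [-12.9   2.2  29.2] w 0.0226
shift cm [-3.51  0.65 -0.05] rot [ 0.0016  0.0025 -0.0005]
```

View pics/k27.png

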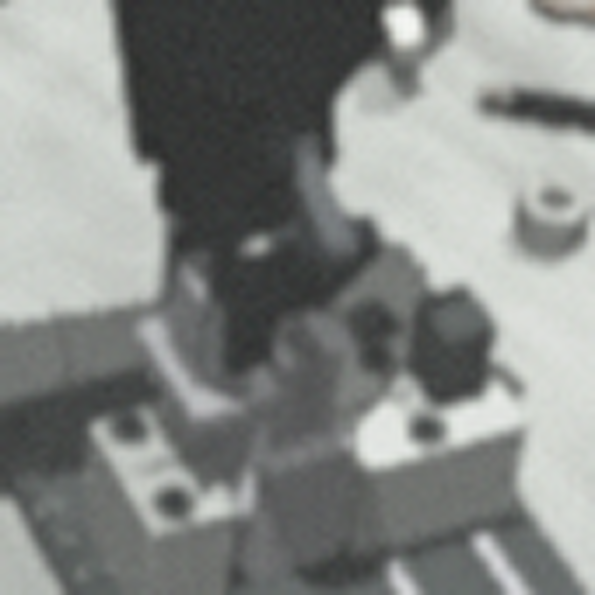

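View pics/s27.png

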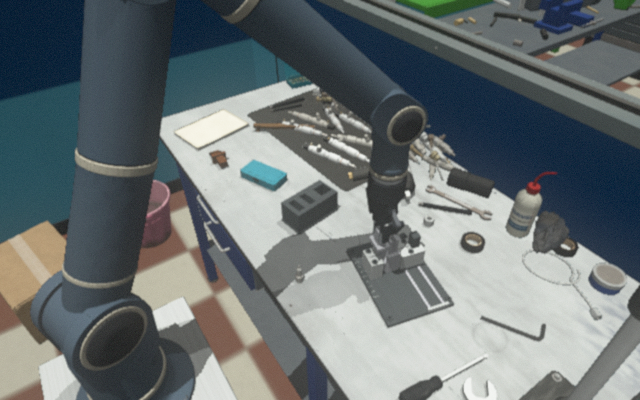

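Call:
{"method": "send_rows", "body": {
  "plan": [
    [0, 0.05, 0.05, 0, 0, 0, 0],
    [0, 0.1, 0.1, 0, 0, 0, 0],
    [0, 0.1, 0.15, 0, 0, 0, 0],
    [0, 0.1, 0.15, 0, 0, 0, 0],
    [0, 0.1, 0.15, 0, 0, 0, 0]
  ]
}}

```text
clock: 28.45
tcp_pos: [0.5518, -0.0326, 0.1149]
orientation: [[0.003, -0.972, 0.236], [0.002, 0.236, 0.972], [-1.0, -0.003, 0.003]]
wrist_force: [-13.1, 0.9, 33.6]
grip_width: 0.0225
```

Call:
{"method": "send_rows", "body": {
  "plan": [
    [0, 0, 0, 0, 0, 0, 0],
    [0, 0, 0, 0, 0, 0, 0],
    [0, 0, 0, 0, 0, 0, 0],
    [0, 0, 0, 0, 0, 0, 0],
    [0, 0, 0, 0, 0, 0, 0]
  ]
}}

```text
clock: 28.95
tcp_pos: [0.5518, -0.0326, 0.1148]
orientation: [[0.003, -0.972, 0.236], [0.002, 0.236, 0.972], [-1.0, -0.003, 0.003]]
wrist_force: [-12.7, 2.1, 32.9]
grip_width: 0.0224
```

```bash
python3 g.py .5456 -.0316 .15 -.24; python3 - <<'E'
from h import *
import cv2
a=get_image("side");b=get_image("top")
cv2.imwrite("pics/k28.png",cv2.resize(a[225:300,360:445],None,fx=8,fy=8,interpolation=2)[:,:,::-1])
cv2.imwrite("pics/k29.png",cv2.resize(b[145:235,380:490],None,fx=6.5,fy=6.5,interpolation=2)[:,:,::-1])
E
```

```text
t 28.95 p [ 0.5518 -0.0326  0.1148] yaw -0.2385 F [-12.7   2.1  32.9] w 0.0224
shift cm [-3.52  0.61 -0.04] rot [0.0015 0.0029 0.0025]
```

View pics/k28.png

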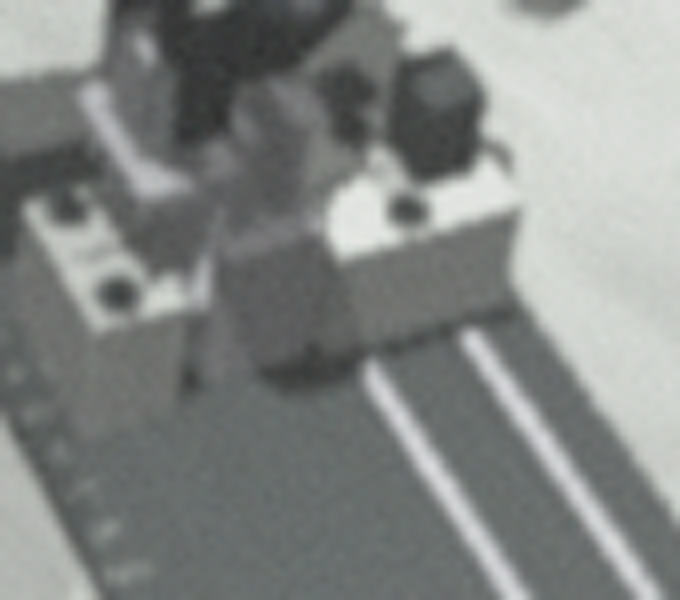

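View pics/k29.png

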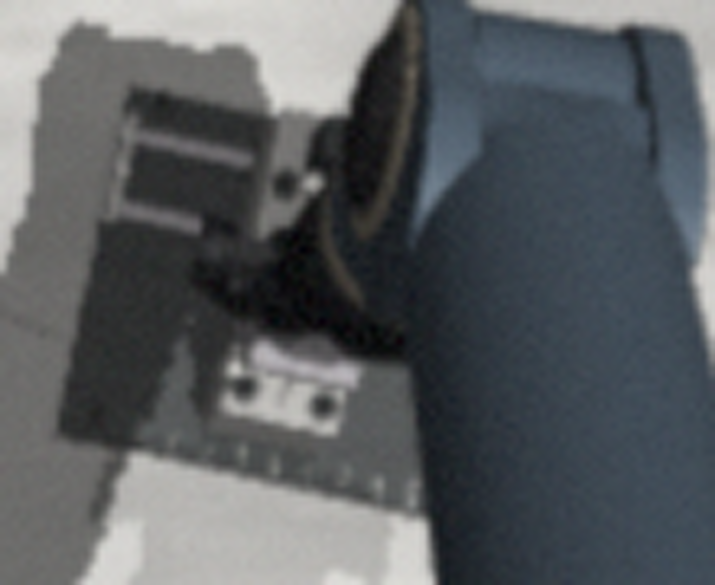

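```bash
python3 - <<'E'
from workcell import r
s=r.read_state(); print(s["clock"],s["wrist_force"],abs(s["qvel"]).max()); print(r.hand_in())
s=r.read_state(); print(s["clock"],s["tcp_pos"],s["wrist_force"],s["grip_width"])
E
```

```text
29.05 [-13.4987264    1.94292231  32.40826424] 0.0016071276638991475
the job is handed in; nothing more can be done
None
the job is handed in; nothing more can be done
```

I slid the carriage opposite the anvil and stood both shims upright against its face. I then pressed the wedge, slope towards the anvil, into the remaining gap of about 13 mm. I handed the job in at 29 s of the 72 s allowed, still gripping the wedge and pressing down. `hand_in` gives no verdict, and I could read nothing afterwards.

**Last checks that agreed**
- **Press and grip:** the wrist showed about 32 N downward push. The fingers held the wedge tab at 22 mm with the grip set to 100 N, and the arm was at rest.
- **Wedge depth:** the tip stands about 30 mm above the plate, 20 mm below the block tops. That fits the measured gap of 45–46 mm minus two shims.
- **Carriage:** its visible corner had not moved since it was aligned. The nozzle and nut that stay in view stood in place, and no contact was felt on the way; the second nozzle I did not check again.

**What disagreed or stayed unexplained**
- **Camera alignment:** the two cameras put the carriage's offset from the anvil at about +0.8 mm (side) and −2.5 mm (top). Both are inside the 6 mm limit.
- **Sideways force:** a wrist reading of about 13 N along −x (towards the anvil) stayed after I shifted the tool's x target about 2.7 mm that way. I put it down to arm flex under the downward push, but did not prove it.
- **Contact on the blocks:** I did not measure the stack's force on the anvil and carriage directly. I inferred it from the push force and the wedge's height.

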